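# Lock the nest with its cam quick-release, load it and swing the hold-down over

## Task

Get the soldering nest ready: first flip the cam quick-release lever fully open, turn the adjusting nut clockwise until its pointer is on the index line that points toward the front edge of the fixture (robot side), and flip the lever fully closed again. Then swing the hold-down arm up and back over centre, lay every loose green terminal block that is on the bench flat and upright into the nest, one to a pocket and lengthwise, and swing the arm back over onto the blocks. Leave the relay bin, the brush and the screwdriver where they are.

Things in the scene. Friction and masses are not known exactly. Their poses are not given: they have to be found in the camera images.
- fixture: Aluminium base plate 200 x 320 x 12 mm, bolted to the bench at a position and yaw that vary. Origin: centre of its underside on the bench. Its x axis points away from the robot (at yaw 0), y to the left, z up. It carries at its left the nest with three shallow pockets and the hold-down arm, at its right the clamp strap with the cam lever at the far end and the adjusting nut at the near end.
- pocket_1 (a point): Centre of the floor of the right pocket of the nest, 16 mm above the bench. Its axes are those of the fixture. Every pocket is 46 mm long along the fixture's x and 24 mm wide along its y inside, with a rim 3 mm high and 3 mm thick; pocket centres lie 48 mm apart along the fixture's y. Any block may go into any pocket, either way round.
- pocket_2 (a point): The same for the middle pocket.
- pocket_3 (a point): The same for the left pocket.
- hold_down_hinge (a point): Point on the hinge axis of the hold-down arm, 38 mm above the bench. The axis is level and runs along the fixture's y.
- hold_down_knob (a point): Centre of the black barrel knob (24 mm diameter, 24 mm long, its axis parallel to the hinge axis) at the free end of the hold-down arm, 152 mm from the hinge. The arm (14 mm wide, 10 mm thick) carries a crossbar 124 mm long, 92 mm from the hinge, with three rubber feet. The knob can be pinched on its two flat ends from above and turns between the fingers as the arm swings, so the gripper can stay pointing down.
- hold_down (a joint): Angle of the hold-down arm, rad. 0 = closed, level over the pockets toward the robot; it grows as the arm swings up and back. At 1.57 the arm stands upright; beyond about 1.6 it falls over centre by its own weight to the stop at 2.1 and stays; below that it falls shut. With blocks in the pockets it rests on them at about 0.02. It starts closed on the empty nest and covers the pockets. Mass 0.22 kg, light friction, damped.
- cam_hinge (a point): Point on the hinge axis of the cam lever, 40 mm above the bench. The axis is level and runs along the fixture's x.
- cam_knob (a point): Centre of the black barrel knob (24 mm diameter, 22 mm long, axis parallel to the hinge axis) at the free end of the cam lever, 90 mm from the hinge. Like the other knob it can be pinched on its two flat ends from above and turns between the fingers.
- cam_lever (a joint): Angle of the cam lever, rad. 0 = closed, lying level and pointing to the fixture's -y (right, outward); it grows as the lever is flipped up and over toward the nest. 1.57 = upright; beyond that it falls by its own weight to the stop at 2.1 (fully open) and stays; below that it falls shut. Light (0.10 kg). The strap under it lifts 3 mm as it opens.
- nut_grip (a point): On the vertical axis of the adjusting nut, 53 mm above the bench, at the middle of its bar grip. The bar is 11 mm thick, 36 mm long and 22 mm high (top 63 mm above the bench) on a round flange of 34 mm diameter. The point's x axis points along the bar to the pointer.
- nut_pointer (a point): Tip of the pointer nose at one end of the bar, 20 mm from the nut's axis; the pointer is bright steel and a white dash on top of the bar lies toward that end.
- nut (a joint): Turn of the adjusting nut, rad; grows clockwise seen from above, range 0 to 4.2. At 0 the pointer points to the fixture's +x (away from the robot), at 3.14 to the fixture's -x, on the black index line on the strap. It stays where it is left; about 0.04 N m to turn. It starts between 0.9 and 1.7.
- block_1: Green terminal block 12 x 38 x 11 mm (x, y, z), 20 g, loose on the bench to the right of the fixture, upright, any yaw. Origin: centre of its underside; y along its length, z up. May be absent (two or three are there).
- block_2: Green terminal block 12 x 38 x 11 mm (x, y, z), 20 g, loose on the bench to the right of the fixture, upright, any yaw. Origin: centre of its underside; y along its length, z up. May be absent (two or three are there).
- block_3: Green terminal block 12 x 38 x 11 mm (x, y, z), 20 g, loose on the bench to the right of the fixture, upright, any yaw. Origin: centre of its underside; y along its length, z up. May be absent (two or three are there).
- bin_relays: Black open stack bin of blue relays, 160 x 105 x 80 mm, bystander at the far left. Origin: centre of its underside.
- esd_brush: Small brush with a wooden handle, 14 x 140 x 7 mm, lying at the far right, bystander. Origin: centre of its underside.
- screwdriver: Small red-handled screwdriver, 178 mm long, lying at the left, bystander. Origin: centre of its underside.

How it is judged:
By the outcome, as a careful person would: the job done as asked, in the order asked, and still so for the second after the job is handed in, with the robot touching nothing.
Of block_1, block_2, block_3 only 2 to 3 are there at a start; the rules pass over those that are not, and their reading is None.
At some moment in a run one of block_1, block_2, block_3 may be knocked a few centimetres aside while the robot is not near it.
It also fails if it takes over 208 s, if anything falls off the work surface, if the arm or the gripper's body presses on something with over 40 N, if the wrist force passes 120 N, or if a joint passes its speed limit or range.

## Robot

A 7-joint arm with a two-finger parallel gripper is mounted at the origin on a cart in front of the work surface, level with it; the furniture and walls round the work are solid. World frame = base frame: x ahead of the robot, y to its left, z up, the work surface at z = 0. Lengths are in mm, angles in rad, forces in N, time in s.
With the tool pointing down it reaches from about 400 to 875 mm from the base axis. Payload 19.3 kg.
Tool frame: the origin (TCP) lies at the very end of the fingers, on their centre line; the grasp point (between the pads) lies 19 mm behind it; z points along the fingers, x is the direction in which the jaws open and shut, and the axes are right-handed (so a half turn about z gives the same grasp; the last joint's range is limited). The gripper opens to 85 mm and grips with 20 to 120 N. Pads are 22 mm wide; open, the fingers measure 114 mm over their backs; the gripper's body (76 mm by 85 mm) begins 54 mm behind the grasp point. The pads swing forward as they close: fully open they stand 13 mm farther back than shut.
Start: joints at [1.044, 0.521, -0.036, 1.599, 0.021, 1.021, -0.113], TCP at [275.646, -560.922, 231.291] pointing down, gripper open.
Joint ranges: [-2.91, 2.91], [-0.3, 2.13], [-1.5, 1.42], [0.17, 2.43], [-1.26, 4.41], [0.16, 1.93], [-2.52, 2.52]. Speed limits (rad/s): [1.89, 1.89, 2.39, 2.39, 3.01, 3.01, 3.01].

## Interface

Orientations are given as a rotation vector (axis times angle).
In Python, from cell import bot gives the robot as it stands.
- The arm moves only by the tool servo_tool, never from a script. Its argument "targets" is a list of rows, each a list of 2 entries, a list of its own where there are three numbers: the shift along the tool's x, y, z in cm, then the turn about the tool's z in rad. A call has 1 to 5 rows; each row is the pose to reach, as a shift and turn from the pose measured when the call began, along the tool's axes at that moment; what a row does not reach only later rows make up. A row lasts 1/8 s, in which the tool goes at most 62.5 mm and 10.7 degrees, less where a joint would pass 70% of its speed; a pose out of reach is approached as far as the arm can. A call with a gripper value outside its range is refused whole. "grip" is the closure, from -1 (fully open) to 1 (shut), set as the call begins (left out, the last holds). The fingers move at their own pace and stop on an object; "squeeze" is the grip in N (left out, the last holds). Time passes only in rows, so rows that repeat a pose let the fingers close. It gives the time, the measured TCP pose, the force and the opening at its end, in the units of the state.
- bot.read_state(): the state, without advancing time (a new reading comes with each control period).
- bot.read_camera(name): name is "scene" or "top" or "wrist"; returns a dict with "frame" (400x640x3 uint8, red, green, blue), "z_map" (400x640 float32, mm along the optical axis (not along the pixel's ray), 0 where there is no reading), "fx", "fy", "cx", "cy" (pixels), "distortion" ([k1, k2, p1, p2, k3] as OpenCV has them; the pictures are not rectified), "cam_to_world" (4x4, takes a point from camera to world coordinates). Camera axes: x right, y up, looking along -z (the intrinsics and any distortion apply to the point x, -y, -z); pixel columns grow to the right and rows downward; lengths in mm; the calibration is good to about 2 mm. A picture is of the moment at which its call begins.
- bot.job_done(): hands the job in, once; it reports no verdict.
The state is a dict: "time": time; "joint_pos": joint angles; "dq": joint speeds; "tau": joint torques, N m; "position": TCP position; "tool_rot": TCP orientation; "ft_force": force on the tool from outside, world axes, zero at the start; "moment": the same for the moment, N m; "grip_width": finger opening in mm.
Only numpy, scipy, OpenCV 4.12 (cv2) and the standard library are available. Lean on these libraries where they do the work, as an engineer would, in place of code of your own. Each camera call takes 0.05 s, during which the arm holds its last target. There are 200 camera calls.

## Working session

There is one attempt and no reset: what is moved stays moved. The work goes in short steps, Python scripts to look and compute and a tool call to move; the robot and the scene stay as the last step left them, time stands still between calls to the robot, and variables do not carry over. Pictures are saved under pics/ and viewed, about 12 in all and at most 16, crops included, and the job is handed in when it is done.

Besides the shell and the picture viewer there is one more tool, called as name(argument=value, ...), one argument or row to a line, values as JSON. servo_tool: Moves the arm, as the interface text tells. Its arguments: {"type":"object","properties":{"targets":{"type":"array","items":{"type":"array"}},"grip":{"type":"number"},"squeeze":{"type":"number"}},"required":["targets"]}

```bash
ls; mkdir -p pics; cat > h.py <<'E'
import numpy as np, cv2
from cell import bot
from scipy.spatial.transform import Rotation as R
def cam(n,save=None):
    c=bot.read_camera(n)
    if save: cv2.imwrite('pics/'+save,c['frame'][:,:,::-1])
    return c
def K(c): return np.array([[c['fx'],0,c['cx']],[0,c['fy'],c['cy']],[0,0,1.]])
def world(c,uv,z=None):
    """pixels -> world: at plane z, or by depth map if z None"""
    uv=np.atleast_2d(np.array(uv,float)); n=cv2.undistortPoints(uv[:,None],K(c),np.array(c['distortion'],float))[:,0]
    T=np.array(c['cam_to_world']); d=np.c_[n[:,0],-n[:,1],-np.ones(len(n))]
    if z is None:
        zz=c['z_map'][uv[:,1].round().astype(int),uv[:,0].round().astype(int)]
        return (d*zz[:,None])@T[:3,:3].T+T[:3,3]
    w=d@T[:3,:3].T; s=(z-T[2,3])/w[:,2]
    return T[:3,3]+w*s[:,None]
def proj(c,P):
    T=np.linalg.inv(np.array(c['cam_to_world'])); p=np.atleast_2d(P)@T[:3,:3].T+T[:3,3]
    p=p*[1,-1,-1]
    return cv2.projectPoints(p,np.zeros(3),np.zeros(3),K(c),np.array(c['distortion'],float))[0][:,0]
def totool(goal, yaw=None):
    """shift in tool axes (cm) to world TCP goal (mm); turn about tool z so tool x has world yaw (mod pi)"""
    s=bot.read_state(); M=R.from_rotvec(s['tool_rot']).as_matrix()
    d=M.T@(np.array(goal)-s['position'])/10
    a=np.arctan2(M[1,0],M[0,0]); t=None
    if yaw is not None:
        t=-(yaw-a); t=(t+np.pi/2)%np.pi-np.pi/2
    print('t',round(s['time'],2),'pos',np.round(s['position'],1),'toolx yaw',round(a,3),'zdir',np.round(M[:,2],3),'q7',round(s['joint_pos'][6],2),'shift cm',np.round(d,2),'turn',t, 'w',s['grip_width'],'F',np.round(s['ft_force'],1))
    return d,t
E
python3 - <<'E'
from h import *
for n in ['top','scene']:
    c=cam(n,n+'0.png'); print(n,c['fx'],np.round(c['cam_to_world'],2).tolist(),c['distortion'])
totool([0,0,0],0)
E
```

```text
pics
top 507.9730199363018 [[0.02, 0.99, -0.14, 364.08], [-1.0, 0.02, 0.0, 50.5], [0.0, 0.14, 0.99, 1553.38], [0.0, 0.0, 0.0, 1.0]] [-0.03206802  0.          0.          0.          0.        ]
scene 381.9416134268399 [[-0.77, 0.43, -0.46, 14.11], [-0.63, -0.55, 0.54, 731.5], [-0.02, 0.72, 0.7, 917.26], [0.0, 0.0, 0.0, 1.0]] [0.01081059 0.         0.         0.         0.        ]
t 0.1 pos [ 275.5 -560.7  230.8] toolx yaw -1.114 zdir [-0.001  0.001 -1.   ] q7 -0.11 shift cm [-62.45  -0.    23.14] turn -1.114004162073917 w 85.27455456992008 F [-0.1 -0.2  0.4]
```

View pics/top0.png

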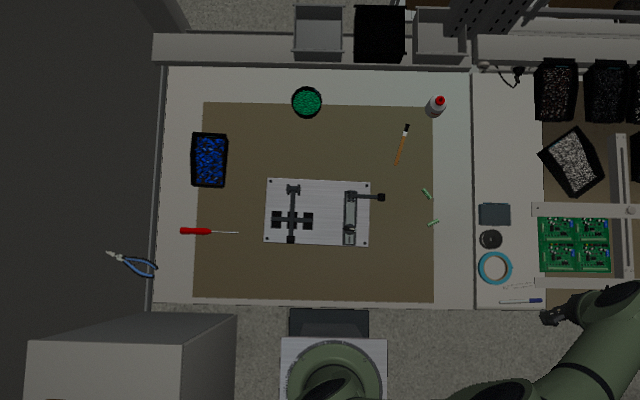

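View pics/scene0.png

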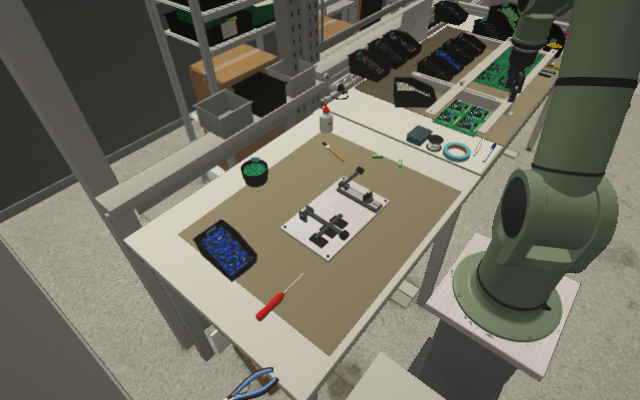

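The top view shows the fixture (corners about (267,179), (370,182), (367,247), (263,243)), the cam lever pointing right to (381,197), the nut at (350,230), and two green blocks at (426,193) and (433,223). The scene view agrees.

```bash
cat > m.py <<'E'
from h import *
c=cam('top'); f=c['frame']; hsv=cv2.cvtColor(f,cv2.COLOR_RGB2HSV)
roi=np.zeros(f.shape[:2],np.uint8); roi[165:260,250:385]=1
m=((hsv[...,1]<40)&(hsv[...,2]>110)).astype(np.uint8)*roi
m=cv2.morphologyEx(m,cv2.MORPH_OPEN,np.ones((3,3)))
k=np.argwhere(m)[:,::-1].astype(np.float32)
W=world(c,k,12)[:,:2].astype(np.float32)
r=cv2.minAreaRect(W); print('fixture',r, cv2.boxPoints(r).round(1).tolist())
g=cv2.inRange(hsv,(40,70,60),(85,255,255)); g[:170]=0;g[:,:385]=0;g[:,460:]=0;g[260:]=0
for q in cv2.findContours(g,cv2.RETR_EXTERNAL,cv2.CHAIN_APPROX_NONE)[0]:
    if cv2.contourArea(q)<8: continue
    w=world(c,q[:,0],11)[:,:2].astype(np.float32); rr=cv2.minAreaRect(w); print('block',rr)
    mm=np.zeros_like(g);cv2.drawContours(mm,[q],-1,1,-1);p=world(c,np.argwhere(mm)[:,::-1],11)[:,:2]
    ev,V=np.linalg.eigh(np.cov(p.T));print('  cen',p.mean(0).round(1),'yaw long',np.arctan2(V[1,1],V[0,1]).round(3),len(p))
cv2.imwrite('pics/crop1.png',cv2.resize(f[170:255,255:395],None,fx=5.6,fy=5.6,interpolation=cv2.INTER_CUBIC)[:,:,::-1])
E
python3 m.py
```

```text
fixture ((526.6367797851562, 57.797882080078125), (314.02978515625, 196.38446044921875), 88.5863265991211) [[424.6000061035156, -96.69999694824219], [620.9000244140625, -101.5999984741211], [628.7000122070312, 212.3000030517578], [432.29998779296875, 217.1999969482422]]
block ((501.4022521972656, -295.29046630859375), (10.804034233093262, 36.047218322753906), 27.49321937561035)
  cen [ 502.2 -296.9] yaw long 2.057 34
block ((590.7052612304688, -277.7057800292969), (37.195430755615234, 11.755522727966309), 38.784881591796875)
  cen [ 590.9 -277.3] yaw long -2.484 30
```

View pics/crop1.png

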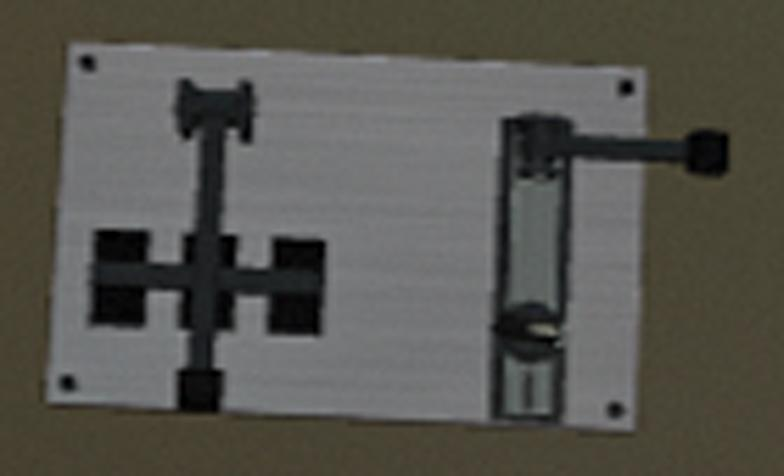

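```bash
python3 - <<'E'
from h import *
c=cam('top')
def P(x,y,z): return world(c,[255+x/5.6-.4,170+y/5.6-.4],z)[0].round(1)
a=-0.025; X=np.array([np.cos(a),np.sin(a)]);Y=np.array([-np.sin(a),np.cos(a)]);o=np.array([526.6,57.8])
for n,x,y,z in [('knob',200,390,50),('hinge',215,107,45),('p3',120,278,19),('p1',298,286,19),('p2',209,282,19),('camknob',707,153,52),('camhinge',537,148,50),('nut',527,332,60),('index',529,390,25)]:
    p=P(x,y,z); print(n,p,'fixture',np.round([(p[:2]-o)@X,(p[:2]-o)@Y],1))
totool([590,-110,230],0-.025)
E
```

```text
knob [437.8 134.5  50. ] fixture [-90.7  74.5]
hinge [589.5 131.4  45. ] fixture [61.  75.1]
p3 [498.7 181.3  19. ] fixture [-31.  122.8]
p1 [496.7  85.   19. ] fixture [-30.6  26.4]
p2 [497.7 133.1  19. ] fixture [-30.8  74.6]
camknob [ 569.9 -131.8   52. ] fixture [  48.  -188.5]
camhinge [570.7 -41.2  50. ] fixture [ 46.6 -97.9]
nut [471.7 -36.8  60. ] fixture [-52.5 -95.9]
index [443.1 -40.4  25. ] fixture [ -81.  -100.3]
t 0.2 pos [ 275.6 -560.7  230.9] toolx yaw -1.114 zdir [-0.     0.001 -1.   ] q7 -0.11 shift cm [-26.58 -48.1    0.11] turn -1.0889603369773064 w 85.55670593899059 F [-0.6  0.3  0.2]
```

servo_tool(
  targets=[
    [[-2,-5,0],-0.1],
    [[-4,-10,0],-0.2],
    [[-6,-15,0],-0.4],
    [[-8,-20,0],-0.5],
    [[-10,-25,0],-0.6],
  ],
  grip=-1,
)

```text
time: 0.82
position: [456.8, -359.4, 231.1]
tool_rot: [-3.039, 0.793, 0.001]
ft_force: [0.6, -1.4, 0.8]
grip_width: 85.6
```

servo_tool(
  targets=[
    [[-0.3,-5.5,0],-0.1],
    [[-0.6,-11,0],-0.2],
    [[-1,-17,0],-0.3],
    [[-1.2,-22,0],-0.4],
    [[-1.5,-27,0],-0.49],
  ],
)

```text
time: 1.45
position: [576.2, -115.0, 231.1]
tool_rot: [-3.141, 0.028, 0.0]
ft_force: [0.2, -0.9, -0.3]
grip_width: 85.4
```

```bash
python3 - <<'E'
from h import *
c=cam('wrist','w1.png'); print(c['fx'],np.round(c['cam_to_world'],3).tolist())
totool([570,-132,100],-.025)
# green blocks
m=cv2.inRange(cv2.cvtColor(c['frame'],cv2.COLOR_RGB2HSV),(40,70,60),(85,255,255));print(m.sum()//255)
E
```

```text
289.53779373364466 [[1.0, 0.017, 0.004, 577.298], [-0.017, 0.965, 0.263, -48.751], [0.0, -0.263, 0.965, 374.477], [0.0, 0.0, 0.0, 1.0]]
t 1.5 pos [ 578.5 -107.7  231.3] toolx yaw -0.006 zdir [ 0.001  0.004 -1.   ] q7 -0.11 shift cm [-0.85  2.49 13.11] turn 0.018692767151667233 w 85.33761776584623 F [-0.5  8.8 -1.2]
152
```

View pics/w1.png

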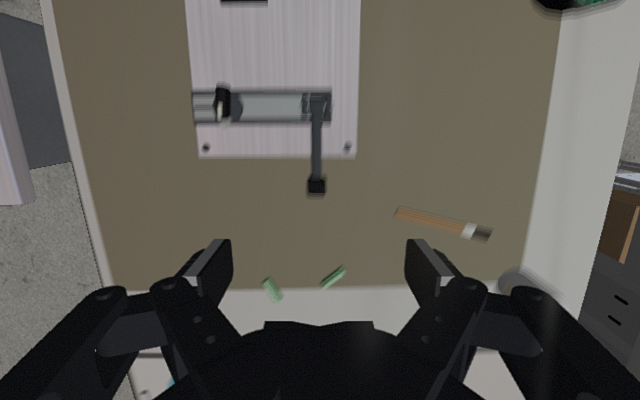

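The wrist view shows the cam knob at (316,185), the cam hinge at (318,105), the nut at (222,103), and the blocks at (273,290) and (334,276). The arm was still settling, so I'll measure again while it is still.

```bash
python3 - <<'E'
from h import *
c=cam('wrist','w2.png');c=cam('wrist','w2.png'); f=c['frame']; g=f.max(2)
s=bot.read_state();print(np.round(s['dq'],3).max())
z=c['z_map']
# knob: dark blob, depth-derived
h,w=z.shape; vv,uu=np.mgrid[0:h,0:w]; uv=np.c_[uu.ravel(),vv.ravel()]
W=world(c,uv).reshape(h,w,3)
np.save('W.npy',W)
m=(W[...,2]>42)&(W[...,2]<80)&(z>0); m[235:]=0
n,l,st,ce=cv2.connectedComponentsWithStats(m.astype(np.uint8))
for i in range(1,n):
    if st[i,4]<40: continue
    p=W[l==i]; print(st[i],'med',np.median(p,0).round(1),'min',p.min(0).round(1),'max',p.max(0).round(1))
hs=cv2.cvtColor(f,cv2.COLOR_RGB2HSV);gm=cv2.inRange(hs,(40,70,60),(85,255,255));gm[:230]=0
for q in cv2.findContours(gm,cv2.RETR_EXTERNAL,cv2.CHAIN_APPROX_NONE)[0]:
    if cv2.contourArea(q)>20: print('blk',cv2.minAreaRect(world(c,q[:,0],11)[:,:2].astype(np.float32)))
totool([570,-132,100],-.025)
E
```

```text
0.047
[ 550    0   83   24 1225] med [857.   64.8  52.6] min [821.8  52.3  42. ] max [898.2  77.9  72.1]
[214  92  17  42 551] med [477.1 -37.5  61.9] min [466.4 -61.   42. ] max [482.2 -18.3  65.9]
[ 298  104   34   99 1580] med [572.8 -73.4  47.8] min [ 555.9 -141.5   42. ] max [592.4 -31.1  57.4]
blk ((505.75408935546875, -291.328857421875), (10.376256942749023, 38.736995697021484), 35.218563079833984)
blk ((588.9281005859375, -273.1592102050781), (37.62017822265625, 8.065885543823242), 34.722190856933594)
t 1.6 pos [ 576.3 -113.8  230.9] toolx yaw -0.016 zdir [-0.     0.002 -1.   ] q7 -0.11 shift cm [-0.6   1.85 13.09] turn 0.00873371351345642 w 85.41260258360096 F [-0.8 -1.   0.3]
```

servo_tool(
  targets=[
    [[-0.3,1,4],0.01],
    [[-0.5,1.75,8],0.01],
    [[-0.5,1.75,12],0.01],
    [[-0.5,1.75,15],0.01],
    [[-0.5,1.75,15],0.01],
  ],
)

```text
time: 2.22
position: [569.4, -131.8, 79.2]
tool_rot: [-3.139, 0.044, 0.006]
ft_force: [-0.0, -0.1, 0.6]
grip_width: 85.3
```

```bash
python3 - <<'E'
from h import *
c=cam('wrist','w3.png'); totool([571,-131,20],-.025)
W=world(c,np.mgrid[0:640,0:400].reshape(2,-1).T).reshape(640,400,3).transpose(1,0,2);z=c['z_map']
m=(W[...,2]>36)&(W[...,2]<60)&(z>0)&(abs(W[...,0]-571)<25)&(abs(W[...,1]+135)<24)
p=W[m]; print(len(p),np.percentile(p,[2,50,98],axis=0).round(1))
m=(W[...,2]>38)&(W[...,2]<60)&(z>0)&(abs(W[...,0]-571)<25)&(abs(W[...,1]+60)<15)
p=W[m]; print(len(p),np.percentile(p,[2,50,98],axis=0).round(1) if len(p) else 0)
E
```

```text
t 2.27 pos [ 570.4 -131.7   80.8] toolx yaw -0.028 zdir [-0.002  0.002 -1.   ] q7 -0.18 shift cm [ 0.06 -0.07  6.08] turn -0.0025537531176946793 w 85.35621353475491 F [ 1.2  0.4 -0. ]
1468 [[ 561.4 -141.6   44.9]
 [ 571.8 -126.5   52.7]
 [ 581.9 -112.2   56. ]]
1612 [[558.5 -74.2  42.3]
 [573.5 -53.   47.2]
 [589.4 -45.2  51.3]]
```

View pics/w3.png

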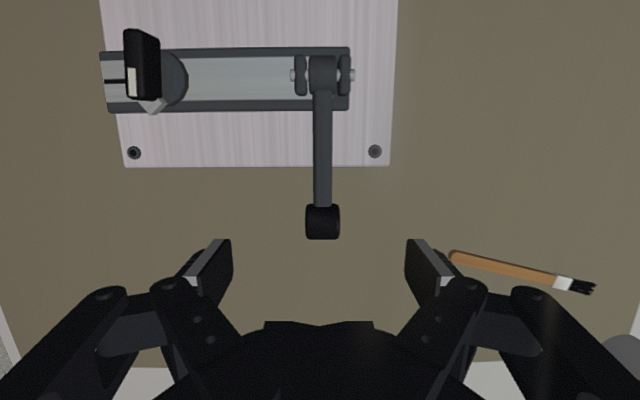

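The knob centre measures about (571.5, -131) and the fingers straddle it. I'll descend and pinch.

servo_tool(
  targets=[
    [[0.1,-0.1,2],0],
    [[0.1,-0.1,4],0],
    [[0.1,-0.1,6.1],0],
    [[0.1,-0.1,6.1],0],
  ],
)

```text
time: 2.78
position: [570.3, -130.4, 18.0]
tool_rot: [-3.139, 0.043, 0.007]
ft_force: [0.6, -0.3, 1.0]
grip_width: 85.4
```

servo_tool(
  targets=[
    [[0,0,0],0],
    [[0,0,0],0],
    [[0,0,0],0],
    [[0,0,0],0],
    [[0,0,0],0],
  ],
  grip=1,
  squeeze=30,
)

```text
time: 3.4
position: [571.3, -130.5, 18.5]
tool_rot: [-3.14, 0.042, 0.004]
ft_force: [6.1, -1.2, 1.9]
grip_width: 21.9
```

```bash
python3 - <<'E'
from h import *
totool([571,-131,20],-.025)
for th in np.arange(.2,2.11,.2): print(round(th,1), np.round([0,9*(np.cos(th)-1),-9*np.sin(th)],1))
E
```

```text
t 3.4 pos [ 571.3 -130.5   18.5] toolx yaw -0.027 zdir [-0.002  0.002 -1.   ] q7 -0.22 shift cm [-0.03  0.05 -0.15] turn -0.0020369188949367345 w 21.85861126715259 F [ 6.1 -1.2  1.9]
0.2 [ 0.  -0.2 -1.8]
0.4 [ 0.  -0.7 -3.5]
0.6 [ 0.  -1.6 -5.1]
0.8 [ 0.  -2.7 -6.5]
1.0 [ 0.  -4.1 -7.6]
1.2 [ 0.  -5.7 -8.4]
1.4 [ 0.  -7.5 -8.9]
1.6 [ 0.  -9.3 -9. ]
1.8 [  0.  -11.   -8.8]
2.0 [  0.  -12.7  -8.2]
```

servo_tool(
  targets=[
    [[0,-0.2,-1.8],0],
    [[0,-0.7,-3.5],0],
    [[0,-1.6,-5.1],0],
    [[0,-2.7,-6.5],0],
    [[0,-4.1,-7.6],0],
  ],
)

```text
time: 4.03
position: [572.5, -89.0, 95.5]
tool_rot: [-3.14, 0.043, 0.004]
ft_force: [3.1, 0.2, -10.3]
grip_width: 21.6
```

```bash
cat > arc.py <<'E'
import sys; from h import *
hy,hz=-40.5,38.5   # hinge in tcp-height terms handled below
s=bot.read_state(); totool(s['position'],-.025)
E
python3 arc.py
```

```text
t 4.03 pos [572.5 -89.   95.5] toolx yaw -0.027 zdir [-0.002  0.001 -1.   ] q7 -0.24 shift cm [0. 0. 0.] turn -0.0022788915319496006 w 21.593806898701022 F [  3.1   0.2 -10.3]
```

servo_tool(
  targets=[
    [[0,-1.6,-0.8],0],
    [[0,-3.4,-1.3],0],
    [[0,-5.2,-1.3],0],
    [[0,-6.9,-1.1],0],
    [[0,-8.6,-0.5],0],
  ],
)

```text
time: 4.65
position: [574.6, -1.8, 100.4]
tool_rot: [-3.14, 0.043, 0.004]
ft_force: [0.1, -5.0, -2.6]
grip_width: 21.7
```

servo_tool(
  targets=[
    [[0,-0.3,0.2],0],
    [[0,-0.3,0.2],0],
  ],
)

```text
time: 4.9
position: [574.8, 2.5, 98.3]
tool_rot: [-3.139, 0.041, 0.004]
ft_force: [-2.2, 3.3, 5.2]
grip_width: 21.6
```

servo_tool(
  targets=[
    [[0,0,0],0],
    [[0,0,0],0],
    [[0,0,0],0],
  ],
  grip=-1,
)

```text
time: 5.28
position: [574.8, 2.4, 98.2]
tool_rot: [-3.139, 0.041, 0.004]
ft_force: [0.5, -0.5, 0.2]
grip_width: 74.6
```

servo_tool(
  targets=[
    [[0,0,-4],0],
    [[0,0,-8],0],
    [[-2,1.5,-10],0],
    [[-4,2,-11],0],
    [[-4,2,-11],0],
  ],
)

```text
time: 5.9
position: [534.1, -17.4, 209.2]
tool_rot: [-3.14, 0.043, 0.003]
ft_force: [0.2, 0.3, -0.1]
grip_width: 85.3
```

```bash
python3 - <<'E'
from h import *
c=cam('wrist'); c=cam('wrist','w4.png'); totool([474,-37,120],None)
E
```

```text
t 6.0 pos [534.9 -16.8 208.3] toolx yaw -0.027 zdir [-0.002  0.002 -1.   ] q7 -0.3 shift cm [-6.01  2.2   8.83] turn None w 85.60488452536785 F [ 0.1 -0.7  0.3]
```

View pics/w4.png

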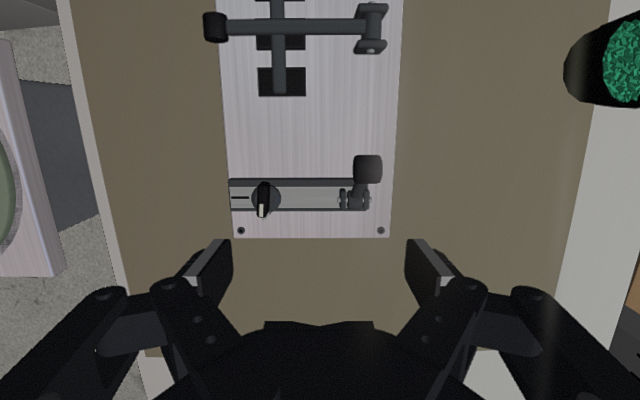

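The cam lever is open and leaning toward the nest, with its knob at (368,168). The nut is at (264,198) with its white dash toward (262,211), which is the fixture's -y. Next I'll measure the bar.

```bash
cat > nut.py <<'E'
from h import *
import sys
c=cam('wrist'); f=c['frame']; z=c['z_map']
W=world(c,np.mgrid[0:640,0:400].reshape(2,-1).T).reshape(640,400,3).transpose(1,0,2)
near=(abs(W[...,0]-473)<30)&(abs(W[...,1]+38)<30)&(z>0)
m=near&(W[...,2]>59)&(W[...,2]<68); p=W[m]; 
r=cv2.minAreaRect(p[:,:2].astype(np.float32)); print(len(p),'rect',r,'med z',np.median(p[:,2]))
ev,V=np.linalg.eigh(np.cov(p[:,:2].T)); v=V[:,1]; print('cen',p.mean(0).round(1))
hi=m&(f.min(2)>170); q=W[hi]; print('dash',len(q),q.mean(0).round(1)); 
ctr=np.array(r[0]); v=v*np.sign(v@(q.mean(0)[:2]-ctr)); a=np.arctan2(v[1],v[0]); print('pointer yaw',round(a,3),'nut angle',round((-0.026-a)%(2*np.pi),3))
ys,xs=np.where(near); cv2.imwrite('pics/'+sys.argv[1],cv2.resize(f[ys.min():ys.max(),xs.min():xs.max()],None,fx=8,fy=8)[:,:,::-1])
totool([ctr[0],ctr[1],38],a+np.pi/2)
E
python3 nut.py nut1.png
```

```text
339 rect ((474.6430358886719, -35.28716278076172), (35.046688079833984, 10.893937110900879), 82.7706527709961) med z 62.82232106166822
cen [475.  -34.8  62.7]
dash 0 [nan nan nan]
pointer yaw nan nut angle nan
t 6.05 pos [534.9 -16.6 208. ] toolx yaw -0.026 zdir [-0.003  0.002 -1.   ] q7 -0.3 shift cm [-5.93  2.06 17.01] turn nan w 85.29885516775315 F [-0.9  0.4 -0.2]nut.py:9: RuntimeWarning: Mean of empty slice.
  hi=m&(f.min(2)>170); q=W[hi]; print('dash',len(q),q.mean(0).round(1));
  ret = um.true_divide(
nut.py:10: RuntimeWarning: Mean of empty slice.
  ctr=np.array(r[0]); v=v*np.sign(v@(q.mean(0)[:2]-ctr)); a=np.arctan2(v[1],v[0]); print('pointer yaw',round(a,3),'nut angle',round((-0.026-a)%(2*np.pi),3))
```

View pics/nut1.png

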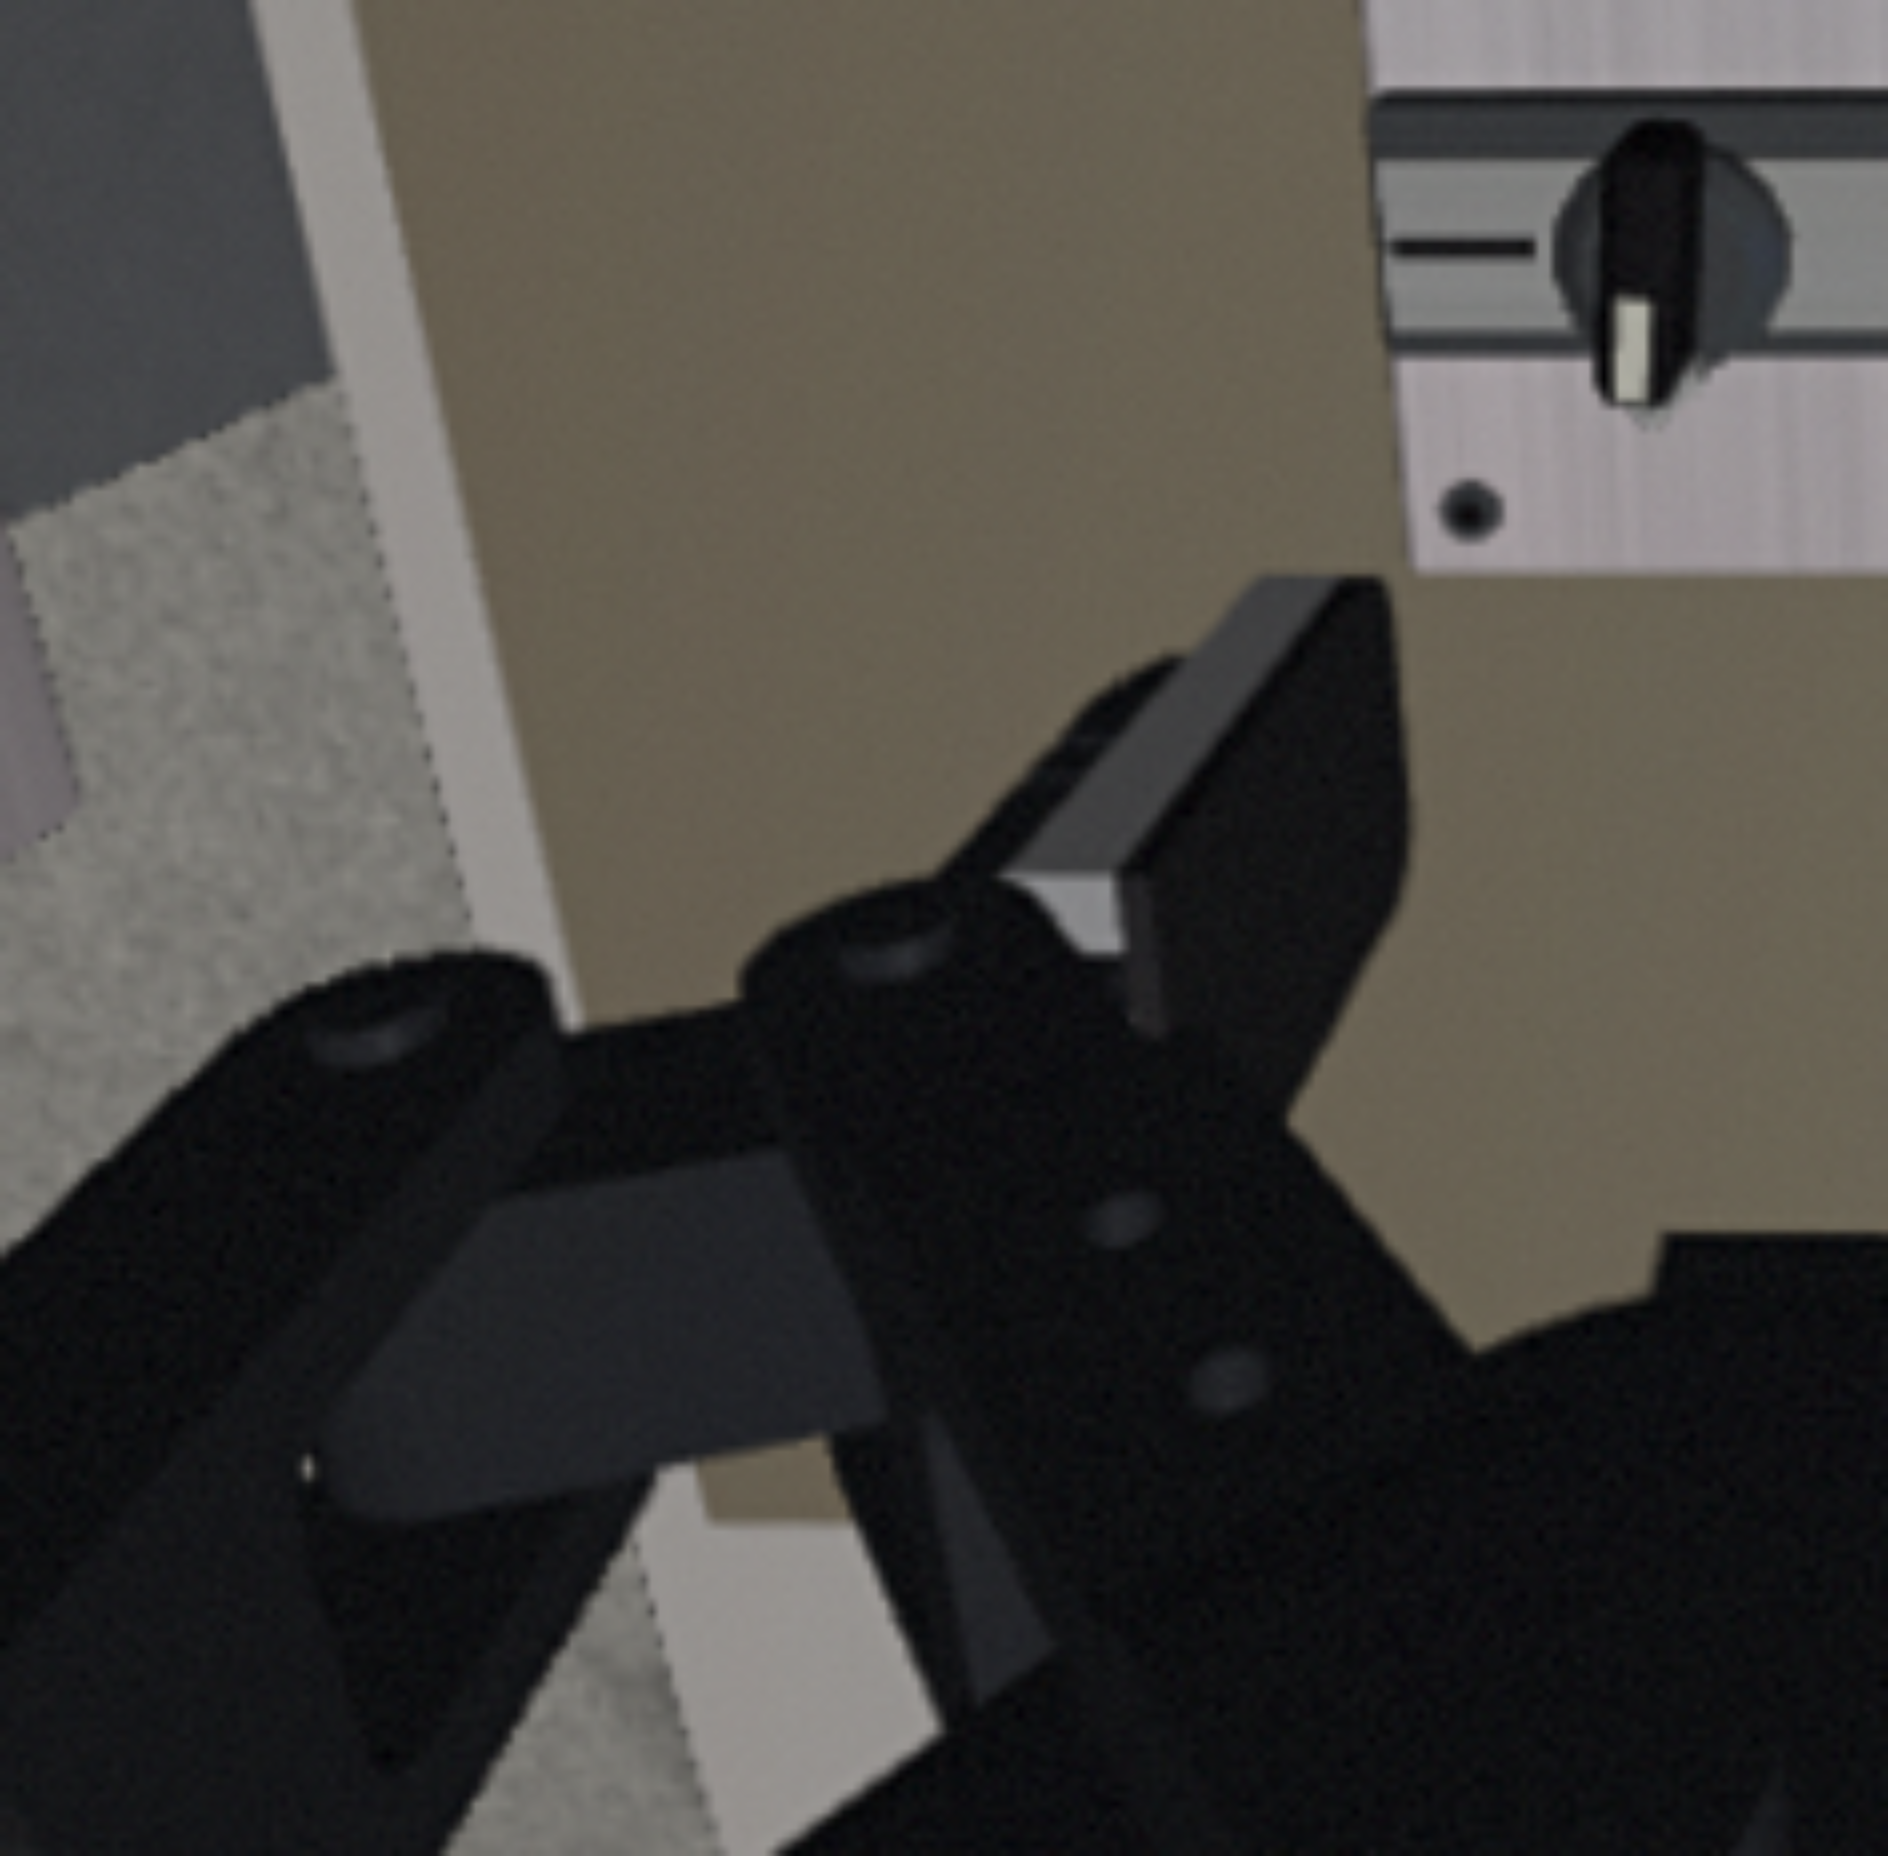

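The crop shows a bar of 35 x 10.9 mm at about (474,-36), with its top at z=63 and the dash toward -y. That puts the nut at about 1.67 rad, so it needs about 1.47 rad clockwise. I'll move above it, descend to TCP z=46 and close gently.

servo_tool(
  targets=[
    [[-3,1,2],0.05],
    [[-6.0,2.1,5],0.1],
    [[-6.0,2.1,9],0.1],
    [[-6.0,2.1,12],0.1],
    [[-6.0,2.1,12],0.1],
  ],
)

```text
time: 6.68
position: [473.2, -35.3, 86.3]
tool_rot: [-3.133, 0.197, 0.011]
ft_force: [1.0, -0.2, 0.2]
grip_width: 85.2
```

```bash
sed -i 's/dash.,len.*$/dash")/; s/^hi=.*$/hi=0/' nut.py; python3 - <<'E'
from h import *
totool([474,-36,46],-.126)
c=cam('wrist');c=cam('wrist'); z=c['z_map']
W=world(c,np.mgrid[0:640,0:400].reshape(2,-1).T).reshape(640,400,3).transpose(1,0,2)
m=(abs(W[...,0]-473)<30)&(abs(W[...,1]+38)<30)&(z>0)&(W[...,2]>59)&(W[...,2]<66)
n,l,st,ce=cv2.connectedComponentsWithStats(m.astype(np.uint8)); i=1+st[1:,4].argmax(); p=W[l==i]
print(len(p),cv2.minAreaRect(p[:,:2].astype(np.float32)),np.median(p[:,2]),st[i])
E
```

```text
t 6.67 pos [473.2 -35.3  86.3] toolx yaw -0.125 zdir [-0.007  0.003 -1.   ] q7 -0.46 shift cm [0.12 0.07 4.03] turn 0.0005535829697489447 w 85.2141009162771 F [ 1.  -0.2  0.2]
905 ((474.1364440917969, -35.04999542236328), (35.08941650390625, 10.59645938873291), 83.26058959960938) 62.91613493867601 [310 198  18  54 905]
```

servo_tool(
  targets=[
    [[0.1,0,2],0],
    [[0.1,0,4],0],
    [[0.1,0,4],0],
    [[0.1,0,4],0],
  ],
)

```text
time: 7.28
position: [476.1, -35.4, 49.7]
tool_rot: [-3.133, 0.197, 0.003]
ft_force: [0.3, 0.6, 0.1]
grip_width: 85.3
```

servo_tool(
  targets=[
    [[0,0,0],0],
    [[0,0,0],0],
    [[0,0,0],0],
    [[0,0,0],0],
    [[0,0,0],0],
  ],
  grip=1,
  squeeze=30,
)

```text
time: 7.9
position: [474.6, -35.3, 49.7]
tool_rot: [-3.133, 0.197, 0.007]
ft_force: [-11.0, 3.0, 15.0]
grip_width: 9.7
```

```bash
python3 - <<'E'
from h import *
totool([474,-36,46],-.126); print(np.round(bot.read_state()['moment'],2))
E
```

```text
t 7.9 pos [474.6 -35.3  49.7] toolx yaw -0.126 zdir [-0.004  0.002 -1.   ] q7 -0.5 shift cm [-0.05  0.08  0.37] turn 0.0002620233632133484 w 9.67484989266709 F [-11.   3.  15.]
[ 0.63  2.2  -0.02]
```

servo_tool(
  targets=[
    [[0,0,-0.1],0.16],
    [[0,0,-0.1],0.32],
    [[0,0,-0.1],0.48],
    [[0,0,-0.1],0.64],
    [[0,0,-0.1],0.75],
  ],
)

```text
time: 8.52
position: [476.6, -36.3, 50.3]
tool_rot: [-2.841, 1.339, 0.002]
ft_force: [16.9, -11.5, -31.3]
grip_width: 9.7
```

```bash
python3 - <<'E'
from h import *
totool([474,-36,46],-1.597); print(np.round(bot.read_state()['moment'],2))
E
```

```text
t 8.53 pos [476.6 -36.3  50.3] toolx yaw -0.881 zdir [-0.001  0.001 -1.   ] q7 -1.03 shift cm [-0.19  0.18  0.43] turn 0.7161064693536225 w 9.737645705502393 F [ 16.9 -11.5 -31.3]
[-2.4  -3.83  0.13]
```

servo_tool(
  targets=[
    [[0,0,0.03],0.15],
    [[0,0,0.03],0.3],
    [[0,0,0.03],0.45],
    [[0,0,0.03],0.6],
    [[0,0,0.03],0.716],
  ],
)

```text
time: 9.15
position: [477.8, -38.9, 50.1]
tool_rot: [-2.185, 2.257, -0.003]
ft_force: [7.7, -20.7, -10.7]
grip_width: 9.9
```

```bash
python3 - <<'E'
from h import *
totool([474,-36,46],-1.597); print(np.round(bot.read_state()['moment'],2))
E
```

```text
t 9.15 pos [477.8 -38.9  50.1] toolx yaw -1.603 zdir [ 0.002 -0.001 -1.   ] q7 -1.52 shift cm [-0.28  0.39  0.41] turn -0.006336994606461754 w 9.949004066312243 F [  7.7 -20.7 -10.7]
[-4.58 -1.74  0.09]
```

servo_tool(
  targets=[
    [[0,0,0],0],
    [[0,0,0],0],
  ],
)

```text
time: 9.4
position: [477.9, -39.3, 50.0]
tool_rot: [-2.185, 2.257, -0.004]
ft_force: [2.6, -6.0, -4.8]
grip_width: 10.0
```

servo_tool(
  targets=[
    [[0,0,0],0],
    [[0,0,0],0],
    [[0,0,0],0],
    [[0,0,0],0],
  ],
  grip=-1,
)

```text
time: 9.9
position: [477.9, -39.2, 50.1]
tool_rot: [-2.185, 2.257, -0.004]
ft_force: [0.7, 0.7, 0.6]
grip_width: 81.0
```

servo_tool(
  targets=[
    [[0,0,-4],0],
    [[0,0,-8],0],
    [[-2,0,-13],-0.15],
    [[-2,0,-15],-0.3],
    [[-2,0,-15],-0.45],
  ],
)

```text
time: 10.52
position: [479.0, -18.6, 201.8]
tool_rot: [-2.637, 1.704, -0.008]
ft_force: [-0.7, 0.1, -0.4]
grip_width: 85.5
```

```bash
cat > nut.py <<'E'
from h import *
import sys
totool([574.8,2.5,98],-.026)
c=cam('wrist');c=cam('wrist'); f=c['frame']; z=c['z_map']
W=world(c,np.mgrid[0:640,0:400].reshape(2,-1).T).reshape(640,400,3).transpose(1,0,2)
m=(abs(W[...,0]-475)<30)&(abs(W[...,1]+38)<30)&(z>0)&(W[...,2]>59)&(W[...,2]<66)
n,l,st,ce=cv2.connectedComponentsWithStats(m.astype(np.uint8)); i=1+st[1:,4].argmax(); p=W[l==i]
print(len(p),cv2.minAreaRect(p[:,:2].astype(np.float32)),np.median(p[:,2]),st[i])
x,y=(st[i,:2]+st[i,2:4]/2).astype(int); q=f[max(0,y-50):y+50,max(0,x-65):x+65]
hs=cv2.cvtColor(f,cv2.COLOR_RGB2HSV)
cv2.imwrite('pics/'+sys.argv[1],cv2.resize(q,None,fx=6,fy=6,interpolation=cv2.INTER_CUBIC)[:,:,::-1])
# index line: dark on light strap
w=W; s=(abs(w[...,0]-443)<22)&(abs(w[...,1]+39)<8)&(w[...,2]>12)&(w[...,2]<40)&(f.max(2)<60)&(z>0)
n,l,st,ce=cv2.connectedComponentsWithStats(s.astype(np.uint8))
if n>1:
    i=1+st[1:,4].argmax(); p=w[l==i]; print('index',len(p),cv2.minAreaRect(p[:,:2].astype(np.float32)),np.median(p[:,2]))
    u,s_,v=np.linalg.svd(p[:,:2]-p[:,:2].mean(0)); print('dir',np.arctan(v[0,1]/v[0,0]))
E
python3 nut.py nut2.png
```

```text
t 10.53 pos [479.  -18.6 201.8] toolx yaw -1.147 zdir [ 0.005 -0.001 -1.   ] q7 -1.21 shift cm [ 1.98 -9.56 10.42] turn -1.1213615394822156 w 85.53624291915764 F [-0.7  0.1 -0.4]
367 ((478.0243835449219, -39.91170120239258), (10.834209442138672, 35.819740295410156), 88.56704711914062) 62.796540766793385 [325 177  24  33 367]
index 27 ((440.7384948730469, -38.85289001464844), (2.152813673019409, 16.118284225463867), 87.16111755371094) 31.03693734170838
dir -0.033519894383155856
```

View pics/nut2.png

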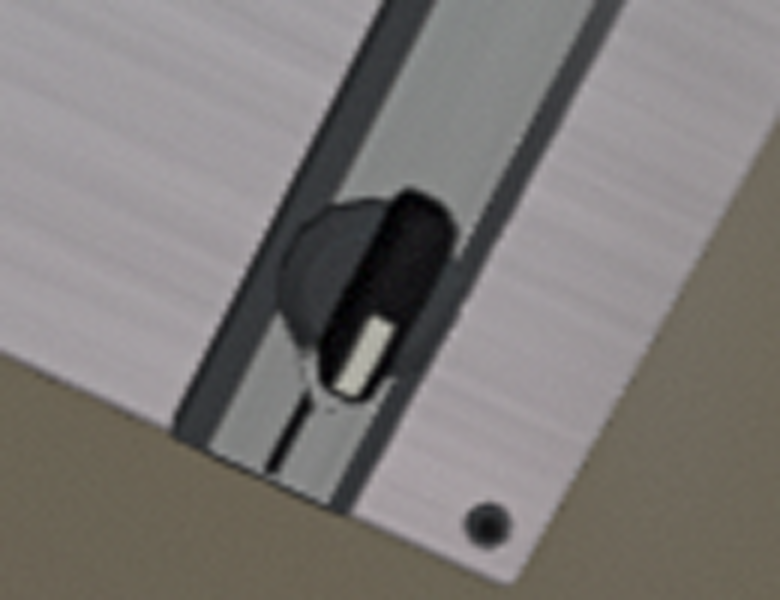

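The pointer sits on the index line: the bar yaw is -0.025, against a fixture yaw of about -0.026. Next I'll close the lever.

servo_tool(
  targets=[
    [[0.4,-2,0],-0.17],
    [[0.8,-4,0],-0.34],
    [[1.2,-6,0],-0.5],
    [[1.6,-8,0],-0.67],
    [[1.98,-9.56,0],-0.84],
  ],
)

```text
time: 11.25
position: [574.1, 2.2, 200.0]
tool_rot: [3.103, -0.484, 0.003]
ft_force: [0.4, 0.1, -0.4]
grip_width: 85.4
```

servo_tool(
  targets=[
    [[0,0,0],-0.14],
    [[0,0,0],-0.28],
    [[0,0,2],-0.28],
    [[0,0,4],-0.28],
    [[0,0,4],-0.28],
  ],
)

```text
time: 11.88
position: [573.2, 2.1, 158.6]
tool_rot: [3.14, -0.05, -0.002]
ft_force: [-0.2, -0.1, 0.4]
grip_width: 85.5
```

```bash
cat > around.py <<'E'
from h import *
import sys
# python around.py x y r zlo zhi gx gy gz yaw
a=[float(v) for v in sys.argv[1:]]
c=cam('wrist');c=cam('wrist'); z=c['z_map']
W=world(c,np.mgrid[0:640,0:400].reshape(2,-1).T).reshape(640,400,3).transpose(1,0,2)
m=(abs(W[...,0]-a[0])<a[2])&(abs(W[...,1]-a[1])<a[2])&(z>0)&(W[...,2]>a[3])&(W[...,2]<a[4])
n,l,st,ce=cv2.connectedComponentsWithStats(m.astype(np.uint8))
for i in range(1,n):
    if st[i,4]>60:
        p=W[l==i]; print(st[i],np.percentile(p,[1,50,99],axis=0).round(1).tolist())
totool(a[5:8],a[8])
E
python3 around.py 575 3 30 108 140 575 4 97 -.026
```

```text
[ 303  194   34   35 1125] [[564.2, -3.6, 117.4], [575.0, 9.3, 126.8], [585.5, 17.6, 129.5]]
t 11.97 pos [574.2   2.2 160.2] toolx yaw -0.031 zdir [ 0.001 -0.001 -1.   ] q7 -0.26 shift cm [ 0.07 -0.19  6.32] turn -0.004862801497558689 w 85.18458335830779 F [ 0.4 -1.1 -0.7]
```

servo_tool(
  targets=[
    [[0.1,-0.2,3],0],
    [[0.1,-0.2,6.2],0],
    [[0.1,-0.2,6.2],0],
  ],
)

```text
time: 12.35
position: [574.5, 4.0, 97.4]
tool_rot: [3.14, -0.05, -0.002]
ft_force: [-0.9, 0.8, 0.6]
grip_width: 85.5
```

servo_tool(
  targets=[
    [[0,0,0],0],
    [[0,0,0],0],
    [[0,0,0],0],
    [[0,0,0],0],
    [[0,0,0],0],
  ],
  grip=1,
)

```text
time: 12.98
position: [574.9, 4.1, 98.1]
tool_rot: [3.14, -0.05, -0.0]
ft_force: [-1.8, -0.2, 7.4]
grip_width: 21.4
```

servo_tool(
  targets=[
    [[0,1.6,-0.75],0],
    [[0,3.4,-1.15],0],
    [[0,5.2,-1.2],0],
    [[0,6.95,-0.9],0],
    [[0,8.6,-0.25],0],
  ],
)

```text
time: 13.6
position: [572.5, -83.7, 100.9]
tool_rot: [3.139, -0.051, 0.002]
ft_force: [4.6, 4.1, 1.1]
grip_width: 21.4
```

```bash
python3 - <<'E'
from h import *
totool([571.3,-130.5,18.5],-.026)
E
```

```text
t 13.6 pos [572.5 -83.7 100.9] toolx yaw -0.033 zdir [ 0.001 -0.002 -1.   ] q7 -0.14 shift cm [0.02 4.66 8.25] turn -0.006561256000352067 w 21.422338039323428 F [4.6 4.1 1.1]
```

servo_tool(
  targets=[
    [[0,1.7,1.3],0],
    [[0,3.1,3.0],0],
    [[0,4.0,4.6],0],
    [[0,4.5,6.3],0],
    [[0,4.65,8.2],0],
  ],
)

```text
time: 14.22
position: [571.4, -133.3, 18.5]
tool_rot: [3.137, -0.054, 0.004]
ft_force: [4.2, -3.1, 4.5]
grip_width: 21.6
```

servo_tool(
  targets=[
    [[0,0,0.1],0],
    [[0,0,0.1],0],
  ],
)

```text
time: 14.48
position: [571.4, -133.4, 16.7]
tool_rot: [3.138, -0.054, 0.004]
ft_force: [3.2, 7.3, 0.4]
grip_width: 21.4
```

servo_tool(
  targets=[
    [[0,0,0],0],
    [[0,0,0],0],
    [[0,0,0],0],
    [[0,0,0],0],
  ],
  grip=-1,
)

```text
time: 14.98
position: [571.3, -133.6, 16.7]
tool_rot: [3.138, -0.054, 0.004]
ft_force: [-0.2, 0.3, 0.1]
grip_width: 85.1
```

servo_tool(
  targets=[
    [[0,0,-4],0],
    [[0,0,-9],0],
    [[-2,-5,-13],0.15],
    [[-3,-8,-17],0.3],
    [[-3,-9,-18],0.45],
  ],
)

```text
time: 15.6
position: [544.5, -39.8, 199.2]
tool_rot: [3.048, -0.757, 0.01]
ft_force: [0.0, -0.6, -0.2]
grip_width: 85.5
```

```bash
python3 around.py 571.5 -131 28 30 70 437.8 134.5 110 -1.597; python3 m.py; cp pics/crop1.png pics/crop2.png
```

```text
[363 217  28  37 562] [[561.2, -141.8, 42.7], [572.2, -124.6, 51.6], [582.5, -103.7, 56.3]]
t 15.7 pos [544.7 -40.7 197.8] toolx yaw -0.484 zdir [ 0.005 -0.003 -1.   ] q7 -0.57 shift cm [-17.66 -10.53   8.68] turn 1.1126289154314701 w 85.14362770695637 F [-0.4 -1.4 -0.1]
fixture ((527.623779296875, 97.77252960205078), (234.39926147460938, 196.6757354736328), 88.58442687988281) [[426.3999938964844, -17.0], [623.0, -21.799999237060547], [628.7999877929688, 212.5], [432.20001220703125, 217.39999389648438]]
block ((501.4022521972656, -295.29046630859375), (10.804034233093262, 36.047218322753906), 27.49321937561035)
  cen [ 501.5 -295.4] yaw long 2.054 39
block ((590.2416381835938, -277.3384704589844), (37.255157470703125, 10.664046287536621), 36.9394416809082)
  cen [ 590.3 -276.8] yaw long -2.475 31
```

View pics/crop2.png

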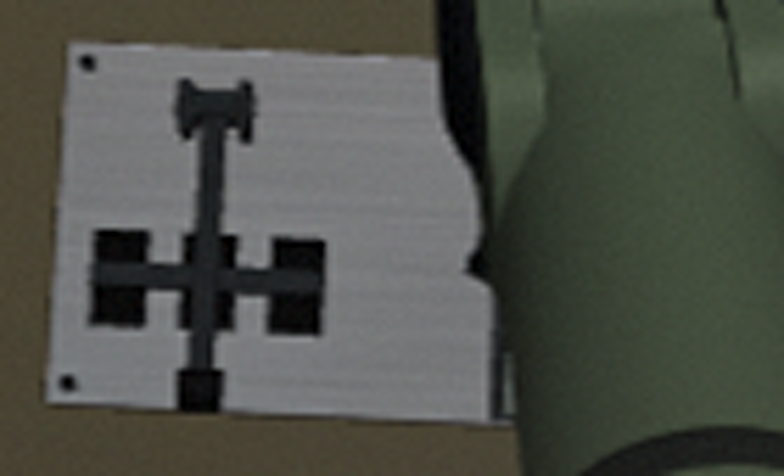

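The lever is closed again, with its knob back at (572,-131) and its top at z about 52. Next is the hold-down arm.

servo_tool(
  targets=[
    [[-3.5,-2.1,0],0.17],
    [[-7,-4.2,0],0.34],
    [[-10.5,-6.3,0],0.51],
    [[-14,-8.4,0],0.68],
    [[-17.7,-10.5,0],0.85],
  ],
)

```text
time: 16.38
position: [435.1, 133.1, 194.8]
tool_rot: [2.467, -1.941, 0.007]
ft_force: [1.3, 0.9, 0.0]
grip_width: 85.7
```

servo_tool(
  targets=[
    [[0,0,2],0.13],
    [[0,0,5],0.26],
    [[0,0,8],0.26],
    [[0,0,10],0.26],
    [[0,0,10],0.26],
  ],
)

```text
time: 17.0
position: [434.4, 131.4, 93.1]
tool_rot: [2.195, -2.24, 0.006]
ft_force: [-0.2, -0.2, 1.2]
grip_width: 85.5
```

```bash
python3 around.py 438 134.5 24 41 62 438 134.5 21 -1.597
```

```text
[ 294  177   35   49 1459] [[428.6, 124.5, 43.8], [444.4, 135.8, 51.3], [461.6, 147.4, 55.4]]
t 17.1 pos [435.4 132.   94.8] toolx yaw -1.592 zdir [ 0.001 -0.005 -1.   ] q7 -1.96 shift cm [-0.29 -0.24  7.38] turn 0.00450426969968154 w 85.42727370048384 F [0.1 0.3 0.2]
```

servo_tool(
  targets=[
    [[-0.36,-0.4,3],0],
    [[-0.36,-0.4,6],0],
    [[-0.36,-0.4,7.3],0],
    [[-0.36,-0.4,7.3],0],
  ],
)

```text
time: 17.6
position: [439.5, 135.0, 21.9]
tool_rot: [2.195, -2.243, 0.007]
ft_force: [-0.6, 0.6, 0.9]
grip_width: 85.3
```

servo_tool(
  targets=[
    [[0,0,0],0],
    [[0,0,0],0],
    [[0,0,0],0],
    [[0,0,0],0],
    [[0,0,0],0],
  ],
  grip=1,
)

```text
time: 18.23
position: [439.8, 136.3, 22.5]
tool_rot: [2.198, -2.243, 0.006]
ft_force: [-3.1, 7.6, 10.9]
grip_width: 23.3
```

```bash
python3 - <<'E'
from h import *
totool([438,134.5,19],-1.597)
prev=0
for ths in (np.arange(.2,1.05,.2),np.arange(1.2,2.05,.2)):
    o=np.array([15.2*np.cos(prev),15.2*np.sin(prev)])
    print([[[0,round(15.2*np.cos(t)-o[0],1),round(-(15.2*np.sin(t)-o[1]),1)],0] for t in ths]); prev=ths[-1]
E
```

```text
t 18.23 pos [439.8 136.3  22.5] toolx yaw -1.591 zdir [ 0.002 -0.004 -1.   ] q7 -1.95 shift cm [0.18 0.18 0.35] turn 0.005807373659630022 w 23.264406262943446 F [-3.1  7.6 10.9]
[[[0, np.float64(-0.3), np.float64(-3.0)], 0], [[0, np.float64(-1.2), np.float64(-5.9)], 0], [[0, np.float64(-2.7), np.float64(-8.6)], 0], [[0, np.float64(-4.6), np.float64(-10.9)], 0], [[0, np.float64(-7.0), np.float64(-12.8)], 0]]
[[[0, np.float64(-2.7), np.float64(-1.4)], 0], [[0, np.float64(-5.6), np.float64(-2.2)], 0], [[0, np.float64(-8.7), np.float64(-2.4)], 0], [[0, np.float64(-11.7), np.float64(-2.0)], 0], [[0, np.float64(-14.5), np.float64(-1.0)], 0]]
```

servo_tool(
  targets=[
    [[0,-0.3,-3.0],0],
    [[0,-1.2,-5.9],0],
    [[0,-2.7,-8.6],0],
    [[0,-4.6,-10.9],0],
    [[0,-7.0,-12.8],0],
  ],
)

```text
time: 18.85
position: [509.8, 134.7, 151.4]
tool_rot: [2.197, -2.243, 0.007]
ft_force: [7.7, -0.0, -19.6]
grip_width: 23.3
```

servo_tool(
  targets=[
    [[0,-2.7,-1.4],0],
    [[0,-5.6,-2.2],0],
    [[0,-8.7,-2.4],0],
    [[0,-11.7,-2.0],0],
    [[0,-14.5,-1.0],0],
  ],
)

```text
time: 19.48
position: [655.6, 131.1, 161.9]
tool_rot: [2.196, -2.243, 0.007]
ft_force: [-3.6, -1.1, -0.5]
grip_width: 23.5
```

```bash
python3 - <<'E'
from h import *
totool([591.8+152*np.cos(np.pi-2.1),132,21+131],-1.597)
E
```

```text
t 19.48 pos [655.6 131.1 161.9] toolx yaw -1.592 zdir [ 0.002 -0.005 -1.   ] q7 -1.82 shift cm [-0.12 -1.29  1.  ] turn 0.005030534805313014 w 23.515516301082382 F [-3.6 -1.1 -0.5]
```

servo_tool(
  targets=[
    [[0,-1.0,0.6],0],
    [[0,-1.2,0.9],0],
    [[0,-1.2,0.9],0],
  ],
)

```text
time: 19.85
position: [669.4, 130.8, 154.3]
tool_rot: [-2.196, 2.245, -0.011]
ft_force: [4.9, -1.2, 12.0]
grip_width: 23.6
```

servo_tool(
  targets=[
    [[0,0,0],0],
    [[0,0,0],0],
    [[0,0,0],0],
    [[0,0,0],0],
  ],
  grip=-1,
)

```text
time: 20.35
position: [669.2, 130.8, 154.2]
tool_rot: [-2.197, 2.245, -0.011]
ft_force: [0.5, 0.9, 0.1]
grip_width: 85.6
```

servo_tool(
  targets=[
    [[0,0,-4],0],
    [[0,0,-8],0],
    [[5,2,-8],-0.17],
    [[10,5,-8],-0.34],
    [[15,8,-8],-0.5],
  ],
)

```text
time: 20.98
position: [584.4, -18.5, 234.4]
tool_rot: [2.688, -1.624, 0.011]
ft_force: [0.8, 0.0, 1.2]
grip_width: 85.5
```

```bash
python3 - <<'E'
from h import *
totool([540,-245,220],0.48)
E
```

```text
t 20.98 pos [584.4 -18.5 234.4] toolx yaw -1.087 zdir [ 0.005 -0.005 -1.   ] q7 -1.16 shift cm [17.97 14.47  1.52] turn -1.566698470263209 w 85.53577286865625 F [0.8 0.  1.2]
```

servo_tool(
  targets=[
    [[3.6,2.9,0],-0.17],
    [[7.2,5.8,0.4],-0.34],
    [[10.8,8.7,0.8],-0.51],
    [[14.4,11.6,1.2],-0.68],
    [[18,14.5,1.5],-0.85],
  ],
)

```text
time: 21.6
position: [539.4, -246.8, 220.1]
tool_rot: [3.117, -0.362, 0.009]
ft_force: [1.3, -0.4, 0.4]
grip_width: 85.6
```

servo_tool(
  targets=[
    [[0,0,0],-0.18],
    [[0,0,0],-0.36],
    [[0,0,0],-0.54],
    [[0,0,0],-0.72],
    [[0,0,0],-0.72],
  ],
)

```text
time: 22.22
position: [539.3, -247.0, 220.0]
tool_rot: [3.043, 0.757, 0.007]
ft_force: [-0.5, 0.6, -0.1]
grip_width: 85.7
```

```bash
cat > blk.py <<'E'
from h import *
import sys
def blocks(n,z=11,box=None):
    c=cam(n); f=c['frame']; hs=cv2.cvtColor(f,cv2.COLOR_RGB2HSV); gm=cv2.inRange(hs,(40,70,50),(85,255,255))
    for q in cv2.findContours(gm,cv2.RETR_EXTERNAL,cv2.CHAIN_APPROX_NONE)[0]:
        if cv2.contourArea(q)<8: continue
        mm=np.zeros_like(gm);cv2.drawContours(mm,[q],-1,1,-1); uv=np.argwhere(mm)[:,::-1]
        w=world(c,uv)  # depth
        cw=w[:,:2].mean(0)
        if not(380<cw[0]<760 and -420<cw[1]<240): continue
        top=w[w[:,2]>np.percentile(w[:,2],90)-4]
        if len(top)<6: continue
        r=cv2.minAreaRect(top[:,:2].astype(np.float32)); (a,b)=r[1]
        yaw=np.radians(r[2]+(90 if b>a else 0))
        print(n,'block',np.round(r[0],1),'size',round(max(a,b),1),round(min(a,b),1),'long yaw',round((yaw+np.pi/2)%np.pi-np.pi/2,3),'ztop',round(float(np.median(top[:,2])),1),'px',uv.mean(0).round(),len(uv))
    return c
if __name__=='__main__':
    s=bot.read_state(); cam('wrist'); c=blocks('wrist'); d=blocks('top')
    if len(sys.argv)>1: cv2.imwrite('pics/'+sys.argv[1]+'w.png',c['frame'][:,:,::-1]);cv2.imwrite('pics/'+sys.argv[1]+'t.png',d['frame'][:,:,::-1])
    totool([540,-245,220],.48)
E
python3 blk.py b1
```

```text
wrist block [ 556.1 -227.2] size 120.3 34.7 long yaw -0.962 ztop 9.7 px [342. 206.] 117
wrist block [ 502.1 -294.8] size 37.2 10.3 long yaw -1.103 ztop 10.5 px [275. 188.] 143
top block [ 498.4 -290.8] size 21.5 9.5 long yaw -1.09 ztop 16.1 px [431. 223.] 31
top block [ 564.5 -243.3] size 89.1 23.7 long yaw -0.805 ztop 15.0 px [426. 193.] 31
t 22.38 pos [ 539.4 -246.9  220.1] toolx yaw 0.485 zdir [ 0.005 -0.005 -1.   ] q7 0.65 shift cm [ 0.14 -0.14  0.01] turn 0.0049733698979430585 w 85.60059996056691 F [-0.4  0.5 -0.1]
```

View pics/b1w.png

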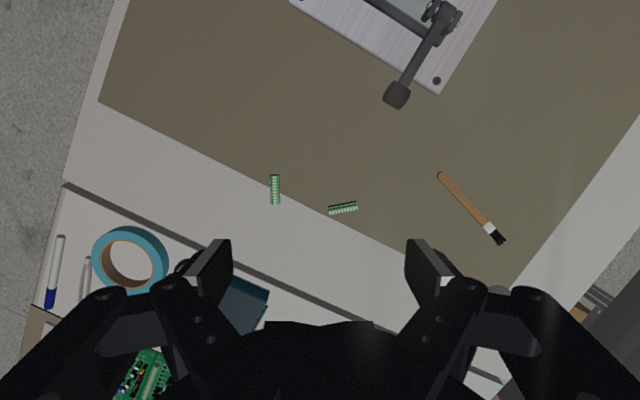

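The wrist view shows two blocks at (275,188) and (343,208), both upright with their terminal rows up. There is no third block. I'll approach the first one.

servo_tool(
  targets=[
    [[-2.5,1,3],0.02],
    [[-5.5,2.5,7],0.02],
    [[-5.5,2.5,11],0.02],
    [[-5.5,2.5,15],0.02],
    [[-5.5,2.5,15],0.02],
  ],
)

```text
time: 23.0
position: [501.9, -294.5, 68.1]
tool_rot: [3.055, 0.72, 0.001]
ft_force: [0.2, 0.1, -0.2]
grip_width: 85.4
```

```bash
python3 - <<'E'
s=open('blk.py').read()
s=s.replace("        w=world(c,uv)  # depth\n","        w=world(c,uv); k=np.abs(w[:,2]-np.median(w[:,2]))<12; w=w[k]\n        if len(w)<6: continue\n")
open('blk.py','w').write(s)
E
python3 blk.py b2
```

```text
wrist block [ 580.9 -280.6] size 17.6 3.0 long yaw 0.68 ztop 8.7 px [416. 235.] 71
wrist block [ 502.  -295.1] size 37.8 10.4 long yaw -1.114 ztop 11.6 px [317. 206.] 678
top block [ 499.3 -289.8] size 23.9 9.4 long yaw -1.091 ztop 12.9 px [431. 223.] 28
top block [ 594.3 -273. ] size 25.7 8.9 long yaw 0.685 ztop 12.2 px [425. 192.] 27
t 23.15 pos [ 504.  -295.6   71.7] toolx yaw 0.464 zdir [ 0.007 -0.006 -1.   ] q7 0.66 shift cm [  5.54  -2.79 -14.83] turn -0.015915870989261727 w 85.35336393853291 F [ 0.1  0.3 -0.3]
```

servo_tool(
  targets=[
    [[-0.1,0,3],0.01],
    [[-0.1,0,5.5],0.01],
    [[-0.1,0,6.6],0.01],
    [[-0.1,0,6.6],0.01],
    [[-0.1,0,6.6],0.01],
  ],
)

```text
time: 23.78
position: [504.2, -296.7, 7.0]
tool_rot: [3.053, 0.705, 0.01]
ft_force: [0.7, -1.0, 1.0]
grip_width: 85.3
```

```bash
python3 - <<'E'
from h import *
totool([502,-295.1,4.5],.457)
E
```

```text
t 23.77 pos [ 504.2 -296.7    7. ] toolx yaw 0.454 zdir [ 0.008 -0.006 -1.   ] q7 0.62 shift cm [-0.13 -0.25  0.24] turn -0.0030617726045090166 w 85.26387830098615 F [ 0.7 -1.   1. ]
```

servo_tool(
  targets=[
    [[-0.1,-0.2,0.25],0],
    [[-0.1,-0.2,0.25],0],
  ],
)

```text
time: 24.02
position: [502.5, -295.4, 4.8]
tool_rot: [3.053, 0.705, 0.011]
ft_force: [0.4, -0.1, 0.7]
grip_width: 85.6
```

servo_tool(
  targets=[
    [[0,0,0],0],
    [[0,0,0],0],
    [[0,0,0],0],
    [[0,0,0],0],
    [[0,0,0],0],
  ],
  grip=1,
  squeeze=25,
)

```text
time: 24.65
position: [502.5, -295.4, 4.9]
tool_rot: [3.053, 0.705, 0.011]
ft_force: [-0.5, 0.4, 1.8]
grip_width: 10.4
```

servo_tool(
  targets=[
    [[0,0,-2],0],
    [[0,0,-6],0],
    [[0,0,-11],0],
    [[0,0,-14],0],
    [[0,0,-14],0],
  ],
)

```text
time: 25.28
position: [502.4, -295.1, 148.4]
tool_rot: [3.05, 0.704, 0.016]
ft_force: [-0.1, 0.5, -0.8]
grip_width: 10.4
```

```bash
python3 - <<'E'
from h import *
totool([496.7,85,150],1.545)
E
python3 blk.py b3
```

```text
t 25.27 pos [ 502.4 -295.1  148.4] toolx yaw 0.454 zdir [ 0.013 -0.009 -1.   ] q7 0.69 shift cm [ 16.15 -34.41  -0.51] turn -1.0913125762755869 w 10.378424136257335 F [-0.1  0.5 -0.8]
wrist block [ 501.4 -294.5] size 38.1 10.8 long yaw -1.122 ztop 153.4 px [318. 243.] 1423
top block [ 590.2 -277.5] size 37.3 9.2 long yaw 0.612 ztop 12.8 px [426. 193.] 42
t 25.43 pos [ 500.9 -294.4  144.8] toolx yaw 0.454 zdir [ 0.008 -0.006 -1.   ] q7 0.69 shift cm [ 5.71 -2.66 -7.52] turn -0.02621074440737159 w 10.779774268963322 F [-0.  -0.1 -0.6]
```

The block is held with its underside 2.4 mm below the TCP. I'll carry it to pocket 1.

servo_tool(
  targets=[
    [[2.6,-5.6,0],-0.17],
    [[5.2,-11.2,0],-0.34],
    [[7.8,-16.8,0],-0.51],
    [[10.4,-22.4,0],-0.68],
    [[13,-28,0],-0.85],
  ],
)

```text
time: 26.05
position: [494.3, 16.1, 142.2]
tool_rot: [2.485, 1.907, 0.003]
ft_force: [1.1, -0.2, -0.3]
grip_width: 10.6
```

```bash
python3 - <<'E'
from h import *
totool([496.7,85,145],1.545)
c=cam('top'); f=c['frame']; hs=cv2.cvtColor(f,cv2.COLOR_RGB2HSV)
m=(f.max(2)<45).astype(np.uint8); m[:,:255]=0;m[:200]=0;m[245:]=0;m[:,330:]=0
n,l,st,ce=cv2.connectedComponentsWithStats(m)
for i in range(1,n):
    if st[i,4]>60: print(st[i],world(c,ce[i],16).round(1))
E
```

```text
t 26.05 pos [494.3  16.1 142.2] toolx yaw 1.309 zdir [ 0.007 -0.006 -1.   ] q7 0.79 shift cm [ 6.71 -1.55 -0.32] turn -0.2356603552515788 w 10.557782659951426 F [ 1.1 -0.2 -0.3]
[303 204  22  30 265] [[498.9  75.8  16. ]]
[271 211  11  17 155] [[499.7 181.7  16. ]]
[287 212  10  17 153] [[497.9 133.8  16. ]]
```

servo_tool(
  targets=[
    [[3,-0.7,0],-0.12],
    [[6.86,-1.5,0],-0.236],
    [[6.86,-1.5,2],-0.236],
    [[6.86,-1.5,4],-0.236],
    [[6.86,-1.5,4],-0.236],
  ],
)

```text
time: 26.72
position: [495.2, 94.7, 101.0]
tool_rot: [2.227, 2.209, 0.002]
ft_force: [-0.7, 0.3, -0.6]
grip_width: 10.4
```

```bash
python3 - <<'E'
from h import *
c=cam('wrist');c=cam('wrist','p1.png')
f=c['frame']; m=(f.max(2)<45).astype(np.uint8)
n,l,st,ce=cv2.connectedComponentsWithStats(m)
for i in range(1,n):
    if st[i,4]>150:
        ys,xs=np.where(l==i); w=world(c,np.c_[xs,ys],18)[:,:2]
        if abs(w.mean(0)-[497,120]).max()<120: print(st[i],np.round(cv2.minAreaRect(w.astype(np.float32))[0],1),cv2.minAreaRect(w.astype(np.float32))[1:])
totool([497.5,86.3,20.5],1.545)
E
```

```text
[ 292  169   36  125 1894] [527.5  85.9] ((28.288707733154297, 114.03736114501953), 88.14156341552734)
[349 170  18  61 876] [497.6 126.6] ((51.692970275878906, 14.324960708618164), 1.2465673685073853)
[405 171  26  61 561] [502.2 169.5] ((55.02064514160156, 19.98982810974121), 22.003496170043945)
[329 229   7  67 241] [554.4 105.8] ((64.46823120117188, 5.213934421539307), 0.1622360795736313)
t 26.82 pos [496.2  94.8 102.6] toolx yaw 1.562 zdir [ 0.007 -0.002 -1.   ] q7 0.8 shift cm [-0.83  0.07  8.21] turn 0.01727942988175135 w 9.989409902358918 F [-0.6 -0.2 -0.3]
```

View pics/p1.png

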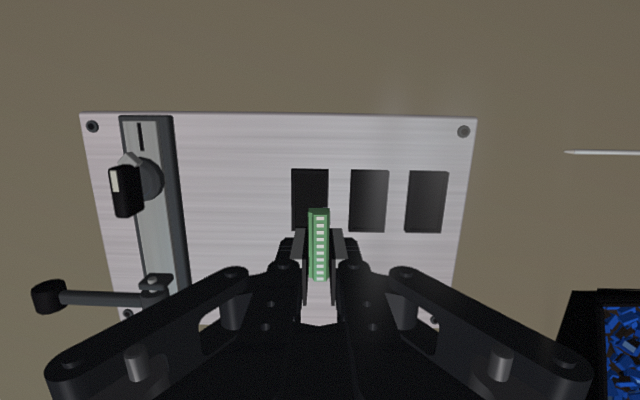

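```bash
python3 - <<'E'
from h import *
c=cam('wrist')
for n,q in [('p1',[(291,169),(328,169),(292,231)]),('p2',[(350,170),(389,170),(349,232),(386,233)]),('p3',[(409,171),(448,171),(405,233),(443,233)])]:
    w=world(c,q,18)[:,:2]; print(n,w.round(1).tolist(), (w.mean(0) if len(q)==4 else (w[1]+w[2])/2).round(1))
totool([497.5,86.3,20.5],1.545)
E
```

```text
p1 [[471.4, 72.8], [471.6, 102.3], [524.6, 71.8]] [498.1  87. ]
p2 [[472.5, 119.8], [472.7, 151.0], [525.8, 120.1], [527.0, 151.6]] [499.5 135.6]
p3 [[473.6, 167.1], [473.8, 198.8], [527.2, 167.9], [527.6, 200.6]] [500.5 183.6]
t 26.88 pos [496.5  94.8 102.9] toolx yaw 1.562 zdir [ 0.008 -0.002 -1.   ] q7 0.8 shift cm [-0.83  0.04  8.24] turn 0.01709986350812165 w 10.569271374427787 F [0.3 0.5 0. ]
```

servo_tool(
  targets=[
    [[-0.8,0.15,0],0.017],
    [[-0.8,0.15,3],0.017],
    [[-0.8,0.15,5.5],0.017],
    [[-0.8,0.15,7],0.017],
    [[-0.8,0.15,7],0.017],
  ],
)

```text
time: 27.5
position: [498.3, 86.4, 32.6]
tool_rot: [2.245, 2.188, 0.006]
ft_force: [-1.2, 0.2, 0.1]
grip_width: 10.6
```

```bash
python3 - <<'E'
from h import *
totool([498,86.8,20.5],1.545)
E
```

```text
t 27.5 pos [498.3  86.4  32.6] toolx yaw 1.545 zdir [ 0.007 -0.002 -1.   ] q7 0.7 shift cm [ 0.04 -0.04  1.21] turn -0.000193384668386809 w 10.628523472237266 F [-1.2  0.2  0.1]
```

servo_tool(
  targets=[
    [[0,0,0.6],0],
    [[0,0,1.1],0],
    [[0,0,1.2],0],
    [[0,0,1.2],0],
  ],
)

```text
time: 28.0
position: [498.5, 86.3, 20.9]
tool_rot: [2.245, 2.187, 0.006]
ft_force: [-1.5, -1.5, 1.7]
grip_width: 10.5
```

servo_tool(
  targets=[
    [[0,0,0],0],
    [[0,0,0],0],
    [[0,0,0],0],
    [[0,0,0],0],
  ],
  grip=-1,
)

```text
time: 28.5
position: [498.5, 86.3, 20.9]
tool_rot: [2.245, 2.187, 0.006]
ft_force: [-0.0, 0.2, -0.4]
grip_width: 81.4
```

servo_tool(
  targets=[
    [[0,0,-4],0],
    [[0,0,-9],0],
    [[-3,-4,-15],0.15],
    [[-6,-4,-17],0.3],
    [[-6,-4,-17],0.3],
  ],
)

```text
time: 29.12
position: [456.1, 25.5, 192.8]
tool_rot: [2.549, 1.819, 0.01]
ft_force: [0.4, 1.5, -0.4]
grip_width: 85.2
```

```bash
python3 blk.py b4; python3 - <<'E'
from h import *
totool([590.2,-277,150],.63-np.pi/2)
E
```

```text
top block [ 590.1 -275.9] size 35.5 8.6 long yaw 0.612 ztop 15.2 px [427. 193.] 46
t 29.27 pos [455.6  28.2 190.3] toolx yaw 1.246 zdir [ 0.007 -0.002 -1.   ] q7 0.77 shift cm [-23.21  16.73  -2.84] turn 0.7662035700861738 w 85.21163887625838 F [-0.   1.   0.3]
t 29.27 pos [455.6  28.2 190.3] toolx yaw 1.246 zdir [ 0.007 -0.002 -1.   ] q7 0.77 shift cm [-24.64  22.46   4.2 ] turn -0.9545927567087227 w 85.21163887625838 F [-0.   1.   0.3]
```

View pics/b4w.png

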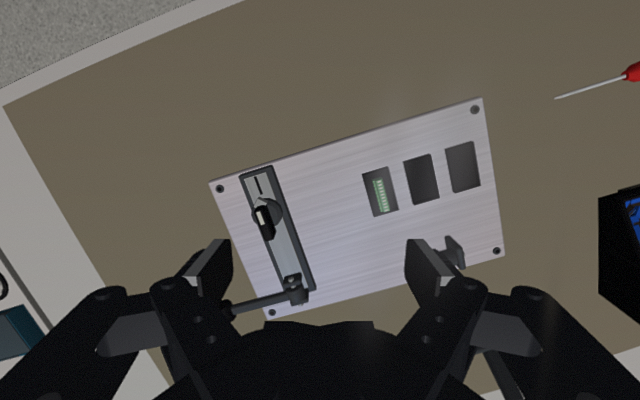

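The block lies inside pocket 1 at (382,195). Next is the second block.

servo_tool(
  targets=[
    [[-4,3.7,0],0.18],
    [[-8,7.4,0],0.36],
    [[-12,11.1,0],0.54],
    [[-16,14.8,0],0.72],
    [[-20,18.4,0],0.9],
  ],
)

```text
time: 29.9
position: [567.1, -220.5, 190.3]
tool_rot: [3.093, 0.536, 0.008]
ft_force: [0.5, 2.1, 0.3]
grip_width: 85.4
```

servo_tool(
  targets=[
    [[0.1,1.5,0],0.18],
    [[0.2,3,0],0.36],
    [[0.3,4.5,0],0.54],
    [[0.4,6,0],0.72],
    [[0.4,6,0],0.9],
  ],
)

```text
time: 30.52
position: [591.4, -275.4, 188.5]
tool_rot: [3.018, -0.871, 0.005]
ft_force: [-0.3, -0.4, -0.6]
grip_width: 85.3
```

servo_tool(
  targets=[
    [[0,0,2],0.18],
    [[0,0,5],0.36],
    [[0,0,8],0.38],
    [[0,0,8],0.38],
    [[0,0,8],0.38],
  ],
)

```text
time: 31.15
position: [592.1, -275.1, 108.8]
tool_rot: [-2.801, 1.422, -0.005]
ft_force: [0.0, 0.4, 1.1]
grip_width: 85.5
```

```bash
python3 blk.py b5;python3 - <<'E'
from h import *
totool([590.2,-277,70],.64-np.pi/2)
E
```

```text
wrist block [ 591.4 -277.1] size 37.6 10.5 long yaw 0.683 ztop 11.6 px [318. 195.] 505
top block [493.4  90.1] size 25.7 9.5 long yaw -0.332 ztop 29.7 px [308. 220.] 37
t 31.3 pos [ 592.2 -275.7  109.5] toolx yaw -0.941 zdir [ 0.005 -0.002 -1.   ] q7 -0.58 shift cm [ -5.5    2.38 -11.08] turn -1.421094559051253 w 85.56646320115257 F [ 0.1 -0.9  0.9]
t 31.3 pos [ 592.2 -275.7  109.5] toolx yaw -0.941 zdir [ 0.005 -0.002 -1.   ] q7 -0.58 shift cm [-0.02  0.25  3.95] turn -0.01029823225635651 w 85.56646320115257 F [ 0.1 -0.9  0.9]
```

servo_tool(
  targets=[
    [[0.06,0.15,4],-0.05],
    [[0.06,0.15,8],-0.05],
    [[0.06,0.15,10],-0.05],
    [[0.06,0.15,10.2],-0.05],
    [[0.06,0.15,10.2],-0.05],
  ],
)

```text
time: 31.92
position: [592.5, -277.5, 8.9]
tool_rot: [-2.834, 1.354, -0.01]
ft_force: [0.3, -0.0, 0.1]
grip_width: 85.6
```

```bash
python3 - <<'E'
from h import *
totool([591.4,-277.1,4.8],.683-np.pi/2)
E
```

```text
t 31.93 pos [ 592.5 -277.5    8.9] toolx yaw -0.891 zdir [ 0.006 -0.002 -1.   ] q7 -0.54 shift cm [-0.1   0.07  0.41] turn -0.003223972669653019 w 85.6497126872664 F [ 0.3 -0.   0.1]
```

servo_tool(
  targets=[
    [[-0.1,0.05,0.4],0],
    [[-0.1,0.05,0.4],0],
  ],
)

```text
time: 32.17
position: [591.8, -277.1, 5.5]
tool_rot: [-2.834, 1.354, -0.012]
ft_force: [0.5, -0.2, -0.1]
grip_width: 85.3
```

servo_tool(
  targets=[
    [[0,0,0],0],
    [[0,0,0],0],
    [[0,0,0],0],
    [[0,0,0],0],
    [[0,0,0],0],
  ],
  grip=1,
)

```text
time: 32.8
position: [591.8, -277.2, 5.6]
tool_rot: [-2.834, 1.354, -0.012]
ft_force: [-1.5, 0.4, 3.2]
grip_width: 10.7
```

servo_tool(
  targets=[
    [[0,0,-2],0],
    [[0,0,-6],0],
    [[0,0,-11],0],
    [[0,0,-14],0],
    [[0,0,-14],0],
  ],
)

```text
time: 33.42
position: [592.1, -277.4, 149.5]
tool_rot: [-2.834, 1.354, -0.02]
ft_force: [0.5, 0.1, -0.9]
grip_width: 10.4
```

```bash
python3 blk.py b6;python3 - <<'E'
from h import *
totool([500.3,183,145],-1.597)
E
```

```text
wrist block [ 591.2 -277.3] size 38.2 10.5 long yaw 0.689 ztop 153.5 px [318. 243.] 1421
top block [494.9  85.7] size 30.3 9.1 long yaw 0.024 ztop 28.9 px [308. 220.] 37
t 33.58 pos [ 590.5 -276.6  145.4] toolx yaw -0.891 zdir [ 0.006 -0.002 -1.   ] q7 -0.53 shift cm [-5.59  1.91 -7.5 ] turn -1.3710292578470624 w 10.562176981137195 F [ 0.6  0.5 -0.9]
t 33.58 pos [ 590.5 -276.6  145.4] toolx yaw -0.891 zdir [ 0.006 -0.002 -1.   ] q7 -0.53 shift cm [-41.41 -21.88  -0.12] turn 0.7059707421529375 w 10.562176981137195 F [ 0.6  0.5 -0.9]
```

servo_tool(
  targets=[
    [[-4,-2.1,0],-0.18],
    [[-8,-4.2,0],-0.36],
    [[-12,-6.3,0],-0.54],
    [[-16,-8.4,0],-0.72],
    [[-20,-10.5,0],-0.9],
  ],
)

```text
time: 34.2
position: [545.5, -53.7, 143.9]
tool_rot: [3.139, 0.024, 0.008]
ft_force: [1.6, 0.2, 0.2]
grip_width: 10.5
```

servo_tool(
  targets=[
    [[-0.9,-4.7,0],-0.18],
    [[-1.8,-9.4,0],-0.36],
    [[-2.8,-14.1,0],-0.54],
    [[-3.7,-18.8,0],-0.72],
    [[-4.7,-23.5,0],-0.9],
  ],
)

```text
time: 34.83
position: [494.1, 181.9, 142.5]
tool_rot: [2.811, 1.394, 0.004]
ft_force: [0.5, 0.7, -0.1]
grip_width: 10.3
```

servo_tool(
  targets=[
    [[0,0,0],-0.18],
    [[0,0,0],-0.36],
    [[0,0,0],-0.54],
    [[0,0,0],-0.636],
    [[0,0,0],-0.636],
  ],
)

```text
time: 35.45
position: [493.7, 181.6, 141.8]
tool_rot: [2.235, 2.203, -0.0]
ft_force: [-0.2, 0.1, -1.0]
grip_width: 10.9
```

```bash
python3 - <<'E'
from h import *
totool([500.3,183,28],1.545)
E
```

```text
t 35.45 pos [493.7 181.6 141.8] toolx yaw 1.556 zdir [ 0.002 -0.003 -1.   ] q7 0.67 shift cm [ 0.18  0.63 11.38] turn 0.010994311726220118 w 10.938309490155165 F [-0.2  0.1 -1. ]
```

servo_tool(
  targets=[
    [[0.18,0.63,3],0.01],
    [[0.18,0.63,6],0.01],
    [[0.18,0.63,9],0.01],
    [[0.18,0.63,11],0.01],
    [[0.18,0.63,11],0.01],
  ],
)

```text
time: 36.08
position: [499.5, 182.9, 30.8]
tool_rot: [2.248, 2.191, -0.003]
ft_force: [-0.7, 0.1, -0.0]
grip_width: 10.3
```

```bash
python3 - <<'E'
from h import *
totool([500.3,183,20.8],1.545)
E
```

```text
t 36.08 pos [499.5 182.9  30.8] toolx yaw 1.545 zdir [ 0.    -0.003 -1.   ] q7 0.53 shift cm [0.01 0.07 1.  ] turn 0.0004059345962887928 w 10.27445486509106 F [-0.7  0.1 -0. ]
```

servo_tool(
  targets=[
    [[0,0.05,0.5],0],
    [[0,0.05,0.9],0],
    [[0,0.05,0.95],0],
    [[0,0.05,0.95],0],
  ],
)

```text
time: 36.58
position: [500.3, 182.9, 21.6]
tool_rot: [2.248, 2.191, -0.003]
ft_force: [0.5, -0.2, 0.3]
grip_width: 10.4
```

servo_tool(
  targets=[
    [[0,0,0],0],
    [[0,0,0],0],
    [[0,0,0],0],
    [[0,0,0],0],
  ],
  grip=-1,
)

```text
time: 37.08
position: [500.3, 182.9, 21.6]
tool_rot: [2.248, 2.191, -0.003]
ft_force: [0.7, -0.1, 0.6]
grip_width: 81.7
```

servo_tool(
  targets=[
    [[0,0,-4],0],
    [[0,0,-9],0],
    [[-3,-1,-14],0],
    [[-8,2,-18],0],
    [[-8,4,-20],0],
  ],
)

```text
time: 37.7
position: [539.1, 99.1, 223.7]
tool_rot: [2.25, 2.185, -0.003]
ft_force: [-1.2, 0.3, 0.1]
grip_width: 85.2
```

```bash
python3 blk.py b7; python3 - <<'E'
from h import *
totool([669.3,130.8,154.3],-1.597)
E
```

```text
wrist block [498.3  86.4] size 37.9 10.6 long yaw -0.035 ztop 27.3 px [306. 136.] 260
top block [501.8 182.3] size 30.5 9.2 long yaw 0.03 ztop 28.3 px [276. 218.] 39
t 37.85 pos [538.9 102.1 222.6] toolx yaw 1.544 zdir [ 0.002 -0.003 -1.   ] q7 0.91 shift cm [-34.7    1.05   0.35] turn 1.0635469395078028 w 85.6909760957831 F [-1.1  0.2 -0.6]
t 37.85 pos [538.9 102.1 222.6] toolx yaw 1.544 zdir [ 0.002 -0.003 -1.   ] q7 0.91 shift cm [ 3.24 12.94  6.85] turn -0.0010457140819903898 w 85.6909760957831 F [-1.1  0.2 -0.6]
```

View pics/b7w.png

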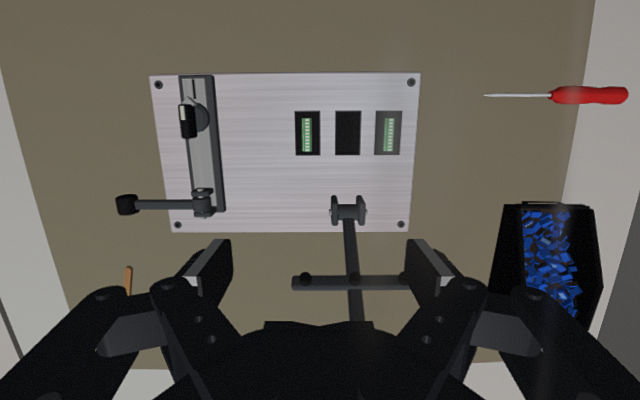

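Both blocks are in their pockets, at (307,133) and (389,133), and the arm is over centre. Next I'll swing the arm back.

servo_tool(
  targets=[
    [[1.5,4,0],0],
    [[3,8,0],0],
    [[3.24,12.9,0],0],
    [[3.24,12.9,1.5],0],
    [[3.24,12.9,1.5],0],
  ],
)

```text
time: 38.48
position: [666.9, 131.6, 205.5]
tool_rot: [2.249, 2.192, -0.005]
ft_force: [-0.3, 0.8, 0.5]
grip_width: 85.3
```

```bash
python3 around.py 668 131 26 160 190 669.2 130.8 154 1.545
```

```text
[ 299  204   38   38 1317] [[658.2, 118.9, 167.2], [666.3, 130.8, 177.7], [680.6, 142.4, 180.7]]
t 38.58 pos [667.6 131.4 207.6] toolx yaw 1.545 zdir [ 0.001 -0.003 -1.   ] q7 0.94 shift cm [-0.04  0.15  5.36] turn -0.0002648078778273444 w 85.49755465609121 F [-0.3  1.1  1.5]
```

servo_tool(
  targets=[
    [[0,0.15,2.5],0],
    [[0,0.15,5.4],0],
    [[0,0.15,5.4],0],
  ],
)

```text
time: 38.95
position: [667.9, 130.9, 152.6]
tool_rot: [2.248, 2.191, -0.006]
ft_force: [0.1, -0.1, 1.3]
grip_width: 85.6
```

servo_tool(
  targets=[
    [[0,0,0],0],
    [[0,0,0],0],
    [[0,0,0],0],
    [[0,0,0],0],
    [[0,0,0],0],
  ],
  grip=1,
  squeeze=30,
)

```text
time: 39.58
position: [668.1, 130.8, 153.3]
tool_rot: [2.248, 2.191, -0.005]
ft_force: [-3.0, -1.6, 6.7]
grip_width: 23.4
```

servo_tool(
  targets=[
    [[0,-2.8,-1.3],0],
    [[0,-5.7,-1.95],0],
    [[0,-8.75,-2.05],0],
    [[0,-11.7,-1.5],0],
    [[0,-14.6,-0.4],0],
  ],
)

```text
time: 40.2
position: [522.2, 134.4, 158.5]
tool_rot: [2.247, 2.189, -0.002]
ft_force: [5.1, 1.8, -6.2]
grip_width: 23.0
```

```bash
python3 - <<'E'
from h import *
totool([439.8,136,22.5],1.545)
E
```

```text
t 40.2 pos [522.2 134.4 158.5] toolx yaw 1.544 zdir [ 0.002 -0.004 -1.   ] q7 0.78 shift cm [-0.   -8.28 13.58] turn -0.0005587895902643414 w 22.95640082932767 F [ 5.1  1.8 -6.2]
```

Slower for the second half.

servo_tool(
  targets=[
    [[0,-1.5,0.8],0],
    [[0,-2.9,2.0],0],
    [[0,-4.2,3.3],0],
    [[0,-5.3,4.7],0],
    [[0,-6.2,6.2],0],
  ],
)

```text
time: 40.83
position: [459.1, 135.9, 96.3]
tool_rot: [2.247, 2.19, -0.003]
ft_force: [-7.6, -0.9, 7.7]
grip_width: 23.5
```

servo_tool(
  targets=[
    [[0,-0.8,1.7],0],
    [[0,-1.4,3.4],0],
    [[0,-1.8,5.0],0],
    [[0,-2.0,6.4],0],
    [[0,-2.0,6.4],0],
  ],
)

```text
time: 41.45
position: [438.9, 136.4, 31.9]
tool_rot: [2.246, 2.191, -0.004]
ft_force: [-4.5, 0.9, 0.7]
grip_width: 23.4
```

```bash
python3 - <<'E'
from h import *
totool([439.8,136,22.5],1.545)
E
```

```text
t 41.45 pos [438.9 136.4  31.9] toolx yaw 1.546 zdir [ 0.001 -0.005 -1.   ] q7 0.48 shift cm [-0.03  0.09  0.94] turn 0.0006520243123515623 w 23.41170354503003 F [-4.5  0.9  0.7]
```

servo_tool(
  targets=[
    [[0,0,0.2],0],
    [[0,0,0.4],0],
    [[0,0,0.5],0],
    [[0,0,0.5],0],
    [[0,0,0.5],0],
  ],
)

```text
time: 42.08
position: [438.6, 136.4, 27.4]
tool_rot: [2.246, 2.191, -0.005]
ft_force: [-7.1, 1.4, 1.9]
grip_width: 23.5
```

servo_tool(
  targets=[
    [[0,0,0.1],0],
    [[0,0,0.1],0],
  ],
)

```text
time: 42.32
position: [438.5, 136.4, 27.0]
tool_rot: [2.246, 2.191, -0.005]
ft_force: [-6.5, 0.1, 2.7]
grip_width: 23.4
```

servo_tool(
  targets=[
    [[0,0.05,0.1],0],
    [[0,0.05,0.1],0],
  ],
)

```text
time: 42.58
position: [438.5, 136.4, 26.4]
tool_rot: [2.246, 2.191, -0.006]
ft_force: [-8.0, 1.1, 2.6]
grip_width: 23.3
```

servo_tool(
  targets=[
    [[0,0,0],0],
    [[0,0,0],0],
    [[0,0,0],0],
    [[0,0,0],0],
  ],
  grip=-1,
)

```text
time: 43.08
position: [438.7, 136.4, 26.5]
tool_rot: [2.246, 2.191, -0.006]
ft_force: [-1.0, 0.4, -0.4]
grip_width: 85.4
```

servo_tool(
  targets=[
    [[0,0,-4],0],
    [[0,0,-9],0],
    [[-3,3,-14],0],
    [[-7,7,-18],0],
    [[-7,9,-20],0],
  ],
)

```text
time: 43.7
position: [528.3, 62.2, 228.6]
tool_rot: [2.249, 2.186, -0.005]
ft_force: [-0.7, 0.8, -1.1]
grip_width: 85.5
```

```bash
python3 blk.py b8; python3 around.py 438 136 24 38 62 438 136 100 1.545; python3 around.py 572 -131 24 38 62 438 136 100 1.545;python3 nut.py nut3.png
```

```text
wrist block [514.  178.5] size 10.1 3.7 long yaw -0.009 ztop 25.9 px [415. 154.] 38
wrist block [511.5  82.8] size 10.0 3.4 long yaw -0.02 ztop 25.9 px [335. 154.] 42
wrist block [485.2  90.1] size 10.5 1.4 long yaw -0.002 ztop 27.5 px [342. 132.] 25
wrist block [485.   83.2] size 10.6 3.4 long yaw -0.018 ztop 25.3 px [335. 132.] 41
top block [513.4 181.1] size 10.0 5.3 long yaw 0.497 ztop 27.1 px [277. 214.] 15
t 43.85 pos [527.7  64.9 227.4] toolx yaw 1.544 zdir [ 0.001 -0.005 -1.   ] q7 0.98 shift cm [-30.94   2.04   0.89] turn 1.0644755054566835 w 85.86298848729714 F [-0.7  0.2 -2.3]
[372  82  26  35 715] [[427.5, 123.7, 43.6], [441.8, 134.5, 55.5], [461.8, 146.9, 59.5]]
t 43.95 pos [526.   65.5 226.1] toolx yaw 1.547 zdir [-0.001 -0.005 -1.   ] q7 0.98 shift cm [ 6.91 -8.95 12.58] turn 0.0015790939820803374 w 85.29311504094069 F [-0.8  0.2 -0.2]
[146 207  32  22 505] [[560.6, -141.0, 38.8], [569.7, -125.2, 50.8], [581.9, -107.7, 56.8]]
t 44.05 pos [525.8  65.6 226. ] toolx yaw 1.547 zdir [-0.002 -0.006 -1.   ] q7 0.98 shift cm [ 6.9  -8.93 12.57] turn 0.002194720111569959 w 85.19029399003755 F [ 0.6 -0.8 -0.3]
t 44.05 pos [525.8  65.6 226. ] toolx yaw 1.547 zdir [-0.002 -0.006 -1.   ] q7 0.98 shift cm [-6.12  5.06 12.83] turn -1.5683979334782232 w 85.19029399003755 F [ 0.6 -0.8 -0.3]
328 ((478.1620178222656, -39.57233428955078), (10.880939483642578, 34.60929489135742), 88.00323486328125) 62.80264485777559 [213 120  13  34 328]
index 34 ((442.6413269042969, -38.928245544433594), (2.043494939804077, 19.64529037475586), 88.29991912841797) 28.22142912542614
dir -0.029558100770673633
```

View pics/b8w.png

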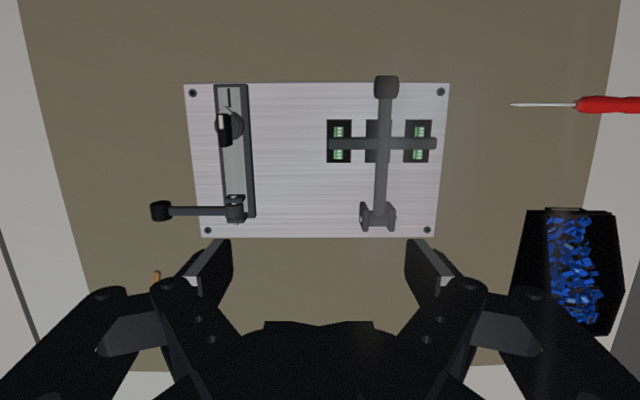

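The arm is down on both blocks, the lever is closed, the pointer is on the index line and the robot is clear. Handing in.

```bash
python3 -c "
from cell import bot
print(bot.job_done(), bot.read_state()['time'])"
```

```text
the job is handed in; nothing more can be done
the job is handed in; nothing more can be done
```

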